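Turn a carved pattern panel over with the flanged spatula

ROBOT

A 6-joint arm with a two-finger parallel gripper is mounted at the origin on the work surface. World frame = base frame: x ahead of the robot, y to its left, z up, the work surface at z = 0. Lengths are in mm, angles in rad, forces in N, time in s.
With the tool pointing down it reaches from about 275 to 750 mm from the base axis. Payload 10.2 kg.
Tool frame: the origin (TCP) lies midway between the tips of the shut fingers; the grasp point (between the pads) lies 19 mm behind it (ctrl.pinch_z is the distance from the TCP to the grasp point, in mm); x points along the fingers, z is the direction in which the jaws open and shut, and the axes are right-handed (so a half turn about x gives the same grasp; the last joint's range is limited). The gripper opens to 85 mm and grips with 20 to 120 N. Pads are 22 mm wide; open, the fingers measure 114 mm over their backs; the gripper's body (76 mm by 85 mm) begins 54 mm behind the grasp point. The pads swing forward as they close: fully open they stand 13 mm farther back than shut.
Start: joints at [-0.223, 0.313, 1.498, -0, 1.331, -0.223], TCP at [525.006, -0.013, 231.294] pointing down, gripper open.
Joint ranges: [-2.94, 2.94], [-0.97, 2.17], [0.19, 2.56], [-1.23, 4.37], [0.02, 3.11], [-2.88, 2.88]. Speed limits (rad/s): [2.39, 2.39, 3.01, 3.14, 3.14, 3.14].

INTERFACE

Orientations are given as a unit quaternion [w, x, y, z].
In Python, from rig import ctrl, capture, workorder, nets gives the robot as it stands. The module is installed in compiled form; this text tells all that it offers.
- The arm moves only by the tool send_rows, never from a script. Its argument "rows" is text: rows parted by semicolons, each of 5 numbers parted by spaces: the opening, from 0 (shut) to 1 (fully open), then the shift along the tool's x, y, z in cm, then the turn about the tool's x in units of 5 degrees (1.0 is 5 degrees). In form: grip x y z yaw; .... A call has 1 to 12 rows; each row is the pose to reach, as a shift and turn from the pose commanded when the call began, along the tool's axes at that moment; what a row does not reach only later rows make up. A row lasts 1/10 s, in which the tool goes at most 50 mm and 8.59 degrees, less where a joint would pass 70% of its speed; a pose out of reach is approached as far as the arm can. A call with a gripper value outside its range is refused whole. The fingers move at their own pace and stop on an object; "grip_force" is the grip in N (left out, the last holds). Time passes only in rows, so rows that repeat a pose let the fingers close. It gives the time, the measured TCP pose, the force and the opening at its end, in the units of the state.
- ctrl.sense(): the state, without advancing time (a new reading comes with each control period).
- capture(name): name is "scene" or "side" or "wrist"; returns a dict with "pixels" (480x640x3 uint8, red, green, blue), "intrinsics" (3x3 intrinsics, pixels), "view" (4x4, takes a point from world to camera coordinates); the wrist camera has in their place "mount" (4x4, takes a point from camera to tool coordinates, whose origin is the TCP and whose axes are the tool frame's). Camera axes: x right, y down, z forward; pixel columns grow to the right and rows downward; lengths in mm; the calibration is good to about 2 mm. A picture is of the moment at which its call begins: read the wrist's pose just before it. There is no depth.
- workorder.finish_job(): hands the job in, once; it reports no verdict.
Trained networks look in a picture, given as the dict that the camera call returned (one of the last four; its "shot" number tells which), for a name from the list of things; names that differ only in an ending like _2 or _b are one class to them, and where a whole thing is asked for, a point or a joint stands for the part that bears it (a point fixed in the world has none). Each returns a list of dicts, best first, with "confidence" (0 to 1); they miss things now and then, are a little off and sometimes report something else, mostly with a low value. They report only what shows in the picture. A call takes as long as a camera call. They do not tell look-alikes from the thing itself.
- nets.boxes_of(picture, target): "location" ([x, y, z] in mm, in world coordinates, good to about 4 mm: the middle of the surface that is visible of it).
- nets.spot_point(picture, target): "location" ([x, y, z] in mm, in world coordinates, good to about 4 mm: a listed point, or the origin of a listed thing).
The state is a dict: "time_s": time; "joints": joint angles; "dq": joint speeds; "tau": joint torques, N m; "eef_pos": TCP position; "ee_rot": TCP orientation; "force": force on the tool from outside, world axes, zero at the start; "wrist_torque": the same for the moment, N m; "grip_width": opening from 0.0 (shut) to 1.0 (fully open).
Only numpy, scipy, OpenCV 4.12 (cv2) and the standard library are available. Lean on these libraries where they do the work, as an engineer would, in place of code of your own. Each camera call takes 0.05 s, during which the arm holds its last target.

TASK

Take the flanged spatula by its wooden handle and bring its blade under the raised outer edge of the carved panel, the one away from the cork pad, so that the turned-up flange slides the panel home against the pad's edge; hold it pressed there for a full second with about 5 N, and never press it hard (15 N or more). Then, with the edge at the pad staying down there, turn your wrist to roll the panel over like a page, so that it drops face down and flat on the cork pad. Lay the spatula back on the open bench, clear of the board, without touching the panel with the gripper and without disturbing the jar, the bell or the block.

Things in the scene. Friction and masses are not known exactly. Their poses are not given: they have to be found in the camera images.
- board: Fixed plywood board on the bench, 400 (x) x 180 (y) x 8 mm. Origin: centre of its underside; x points to the robot's right, y away from it, z up. A fixed cork pad 130 (x) x 160 (y) x 10 mm lies on it, its top 18 mm above the bench. The pad's +x edge, along board y, is a 10 mm high stop, 0 to 60 mm on the -x side of the origin, new each time and NOT measured: feel or see it.
- panel: Carved wood panel, 0.2-0.4 kg, face up on the board, inner (-x) edge 6-80 mm from the pad's stop edge. Origin: plate centre, 15 mm above board; z out of the face; +x away from the pad. Plate 110x110x10; 4 mm rim on the face. On 2 battens 12 wide, 10 high, y = +-42, x = -55 to +12: under the outer strip (x 12 to 55) is an open 10 mm gap. Face down on the pad its centre is 27 mm above the bench.
- spatula: Loose steel spatula, 0.25 kg, right of the board, handle towards the robot. Origin: under the grip point, level with the blade's underside; y to the blade tip, z up (mm): wood handle 22 wide, z 6-30, y -70 to 40; neck 14 wide, z 3-9, y 30-52; flat blade x +-16, y 50-160, z 0-3; along its +x edge a turned-up flange, x 16-19, z 0-20. A 6 mm heel under the handle's end keeps it level on the bench.
- jar: Closed glass jar, 80 mm across, 90 mm high, left of the board; leave alone. Origin: centre of its underside.
- bell: Small brass bell casting, 74 mm across, 77 mm high, left of the board; leave alone. Origin: centre of its underside.
- block: Terracotta-coloured moulding block, 90 x 70 x 30 mm, beyond the spatula on the right; leave alone. Origin: centre of its underside.
Not all that is in view belongs to the job. What is shaped like the spatula but blue is not meant.

How it is judged (in metres and radians):
On the way, in this order (a step that is already met when the one before it is completed fails the run):
1. the panel, still lying flat, is held pressed home against the pad's edge by the spatula with 3 to 8.5 N (contact force between spatula and panel between 3 and 8.5 N and angle between panel's own z axis and vertical below 0.12 rad), for 0.5 s.
2. the panel is levered up, leaning 35 to 80 degrees on the spatula (angle between panel's own z axis and vertical between 0.61 and 1.4 rad and contact force between spatula and panel above 0.1 N), for 0.05 s.
3. the panel lies over on its face on the pad, clear of the spatula (angle between panel's own z axis and vertical above 3.05 rad and contact force between spatula and panel below 0.05 N), for 0.2 s.
At the end, for the whole second after the job is handed in: The panel rests face down, flat (5 deg), on the pad: centre 23 to 31 mm above the bench, 30 to 140 mm to -x of the board's origin and within 45 mm of its middle line. The spatula rests level (6 deg) on the bench, origin under 6 mm high, touching neither board nor panel (all of step 3 and height (world z) of panel between 0.023 and 0.031 m and x of panel in the frame of board between -0.14 and -0.03 m and y of panel in the frame of board between -0.045 and 0.045 m and linear speed of each of panel, spatula below 0.02 m/s and height (world z) of spatula below 0.006 m and angle between spatula's own z axis and vertical below 0.1 rad and contact force between spatula and board below 0.05 N).
It fails at once if the spatula pressed on the panel with more than 15 N (contact force between spatula and panel above 15 N).
It fails at once if the gripper's fingers or the arm touched the panel (contact force between any of the fingers, the arm and panel above 0.3 N).
It fails at once if the panel was lifted off or thrown up (its centre over 120 mm above the bench) instead of being rolled over its edge (height (world z) of panel above 0.12 m).
It fails at once if the jar, bell or block was moved more than 20 mm (distance of any of jar, bell, block from where it was at the start of the episode above 0.02 m).
It also fails if it takes over 67 s, if anything falls off the work surface, if the arm or the gripper's body presses on something with over 40 N, if the wrist force passes 120 N, or if a joint passes its speed limit or range.

## Working session

There is one attempt and no reset: what is moved stays moved. The work goes in short steps, Python scripts to look and compute and a tool call to move; the robot and the scene stay as the last step left them, time stands still between calls to the robot, and variables do not carry over. Pictures are saved under pics/ and viewed, and the job is handed in when it is done.

Besides the shell and the picture viewer there is one more tool, called after "Call:" in YAML: its name, and indented under it one key for each argument. send_rows: Moves the arm, as the interface text tells. Its arguments: {"type":"object","properties":{"rows":{"type":"string"},"grip_force":{"type":"number"}},"required":["rows"]}

```bash
mkdir -p pics; ls; python3 - <<'E'
from rig import ctrl,capture,workorder,nets
import cv2
s=ctrl.sense();print({k:s[k] for k in('time_s','eef_pos','ee_rot','force','grip_width')},ctrl.pinch_z)
for n in('scene','side'):
    p=capture(n);cv2.imwrite(f'pics/{n}0.png',p['pixels'][:,:,::-1])
    print(n,p['intrinsics'],p['view'])
    for t in('board','panel','spatula','jar','bell','block'):
        for r in nets.spot_point(p,t)[:3]: print(t,r)
E
```

```text
pics
{'time_s': 0.0, 'eef_pos': array([5.24736061e+02, 4.23403765e-02, 2.30732015e+02]), 'ee_rot': array([7.06655530e-01, 1.05076572e-04, 7.07557732e-01, 8.53503917e-05]), 'force': array([0.00501647, 0.12576622, 0.15337385]), 'grip_width': 0.9976052936631029} 18.700000000000003
scene [[434.10922233   0.         319.15107102]
 [  0.         434.10922233 240.4006699 ]
 [  0.           0.           1.        ]] [[ 8.55198005e-01  5.18299346e-01 -1.47002876e-03 -4.46597594e+02]
 [ 3.73405800e-01 -6.18084536e-01 -6.91765578e-01 -1.86821142e+02]
 [-3.59450248e-01  5.91047625e-01 -7.22120644e-01  1.44858370e+03]
 [ 0.00000000e+00  0.00000000e+00  0.00000000e+00  1.00000000e+00]]
board {'location': [576.6, 90.7, 2.8], 'confidence': 0.56}
board {'location': [586.4, 13.6, 22.8], 'confidence': 0.29}
panel {'location': [588.4, 15.3, 23.8], 'confidence': 0.95}
spatula {'location': [642.7, -501.2, -1.4], 'confidence': 0.67}
spatula {'location': [417.2, -320.4, -1.4], 'confidence': 0.58}
jar {'location': [662.9, 395.5, -1.6], 'confidence': 0.78}
bell {'location': [469.1, 394.3, 0.2], 'confidence': 
[... 257 characters left out ...]
539e+02]
 [-4.90387580e-01 -5.34791068e-01 -6.88126831e-01  3.01487735e+02]
 [ 4.51321745e-01  5.19623156e-01 -7.25465683e-01  8.24348832e+02]
 [ 0.00000000e+00  0.00000000e+00  0.00000000e+00  1.00000000e+00]]
board {'location': [576.0, 89.8, -1.4], 'confidence': 0.89}
panel {'location': [581.5, 15.5, 21.4], 'confidence': 0.75}
spatula {'location': [411.7, -318.1, -0.8], 'confidence': 0.94}
spatula {'location': [650.3, -500.7, -1.0], 'confidence': 0.74}
spatula {'location': [666.0, 391.6, -1.8], 'confidence': 0.55}
jar {'location': [661.4, 394.5, 2.0], 'confidence': 0.64}
bell {'location': [473.7, 388.4, 4.2], 'confidence': 0.57}
block {'location': [696.8, -346.9, -0.5], 'confidence': 0.82}
```

View pics/scene0.png

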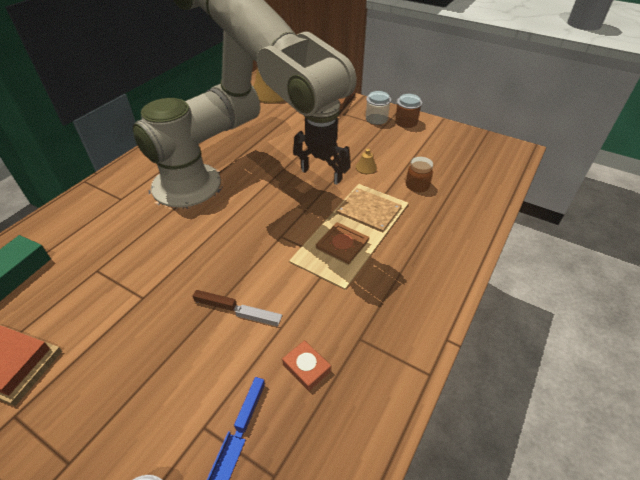

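View pics/side0.png

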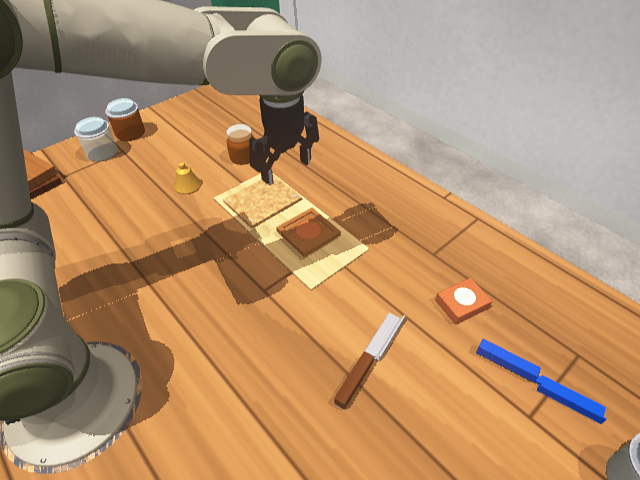

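The board's pad is at the left, with the panel to its right at about (343,242) in scene. The wooden spatula is at (235,305) and the blue decoy at (238,430). Next I'll check the wrist view and zoomed crops.

```bash
cat > h.py <<'E'
from rig import ctrl,capture,workorder,nets
import numpy as np, cv2
from scipy.spatial.transform import Rotation as R
def rot(s=None):
    s=s or ctrl.sense(); q=np.array(s['ee_rot']); return R.from_quat([q[1],q[2],q[3],q[0]]).as_matrix()
def wview():
    s=ctrl.sense(); p=capture('wrist'); T=np.eye(4);T[:3,:3]=rot(s);T[:3,3]=s['eef_pos']
    p['view']=np.linalg.inv(T@np.array(p['mount'])); return p
def ray(p,uv,z):
    V=np.array(p['view']);K=np.array(p['intrinsics']);d=np.linalg.inv(K)@[uv[0],uv[1],1.]
    Rm=V[:3,:3];c=-Rm.T@V[:3,3];d=Rm.T@d; return c+d*(z-c[2])/d[2]
def proj(p,X):
    V=np.array(p['view']);K=np.array(p['intrinsics']);x=V[:3,:3]@np.array(X,float)+V[:3,3];x=K@x;return x[:2]/x[2]
def st():
    s=ctrl.sense();Rm=rot(s);print('t',round(s['time_s'],2),'pos',np.round(s['eef_pos'],1),'x',np.round(Rm[:,0],3),'z',np.round(Rm[:,2],3),'F',np.round(s['force'],2),'M',np.round(s['wrist_torque'],2),'g',round(s['grip_width'],3))
def save(p,n,crop=None,f=1):
    im=p['pixels'][:,:,::-1]
    if crop: x0,y0,x1,y1=crop;im=im[y0:y1,x0:x1]
    im=cv2.resize(im,None,fx=f,fy=f,interpolation=cv2.INTER_CUBIC);cv2.imwrite(f'pics/{n}.png',im)
E
python3 - <<'E'
from h import *
p=wview();save(p,'w0');print(p['mount'],p['intrinsics'])
p=capture('scene');save(p,'s1',(280,170,420,300),5)
p=capture('side');save(p,'sd1',(200,170,420,420),2.4)
E
```

```text
[[ 4.70607576e-04 -2.80682474e-01  9.59800566e-01 -1.41998331e+02]
 [-2.01507820e-04 -9.59800680e-01 -2.80682408e-01  7.08520451e+01]
 [ 9.99999869e-01 -6.13160520e-05 -5.08249185e-04  3.03123303e-02]
 [ 0.00000000e+00  0.00000000e+00  0.00000000e+00  1.00000000e+00]] [[426.09762261   0.         322.42537125]
 [  0.         426.09762261 237.71986215]
 [  0.           0.           1.        ]]
```

View pics/w0.png

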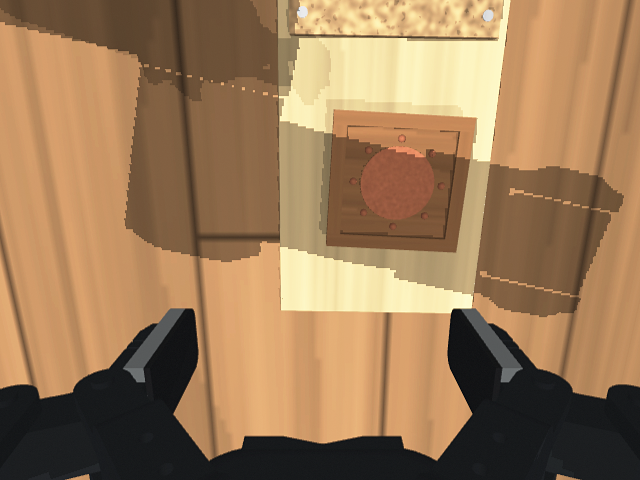

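View pics/sd1.png

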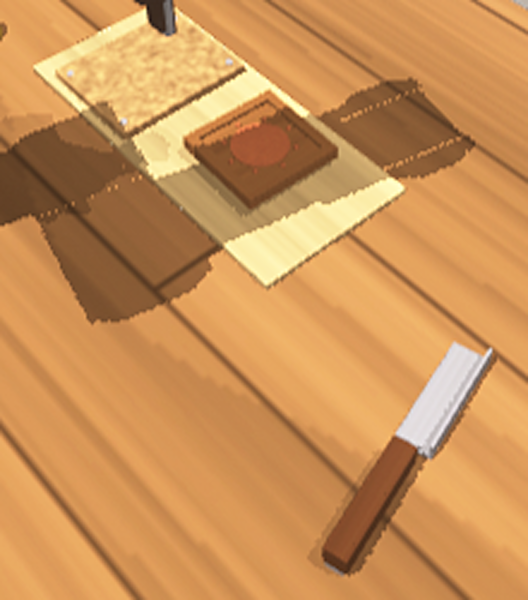

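The wrist picture shows the pad's stop edge from (293,36) to (498,39), and the panel corners at roughly (334,110), (477,118), (457,252) and (327,245). The board's right end is at row ~312.

```bash
python3 - <<'E'
from h import *
p=wview();save(p,'w1',(270,80,510,260),3.3)
for n,uv,z in [('padL',(293,37),18),('padR',(498,39.5),18),('bL',(281,311),8),('bR',(473,314),8),('bTL',(279,36),8),('bTR',(505,36),8),
 ('TL',(334,110),32),('TR',(477,118),32),('BR',(457,252),32),('BL',(327,245),32)]: print(n,np.round(ray(p,uv,z),1))
c=nets.spot_point(p,'panel');print(c[:1]);c=nets.spot_point(p,'board');print(c[:1])
q=capture('side')
# spatula: handle end, etc
o=np.array([200,170])
for n,uv,z in [('blade tip left',(455,342),3),('tip flange top',(493,350),20),('blade base left',(400,432),3),('handle near L top',(324,553),30),('handle near R top',(350,568),30),('handle far R top',(420,448),30),('handle far L top',(397,438),30)]:
    print(n,np.round(ray(q,np.array(uv)/2.4+o,z),1))
E
```

```text
padL [502.4 126.6  18. ]
padR [659.1 124.8  18. ]
bL [ 485.9 -107.8    8. ]
bR [ 666.7 -110.9    8. ]
bTL [490.8 128.9   8. ]
bTR [668.1 128.9   8. ]
TL [533.8  73.1  32. ]
TR [644.1  67.2  32. ]
BR [638.3 -41.5  32. ]
BL [528.7 -35.3  32. ]
[{'location': [589.6, 16.0, 20.4], 'confidence': 0.97}]
[{'location': [578.8, 89.3, 1.2], 'confidence': 0.85}]
blade tip left [ 568.7 -261.8    3. ]
tip flange top [ 576.7 -295.4   20. ]
blade base left [ 470.2 -290.3    3. ]
handle near L top [ 346.2 -330.6   30. ]
handle near R top [ 352.5 -351.2   30. ]
handle far R top [ 459.5 -319.8   30. ]
handle far L top [ 452.4 -301.7   30. ]
```

View pics/w1.png

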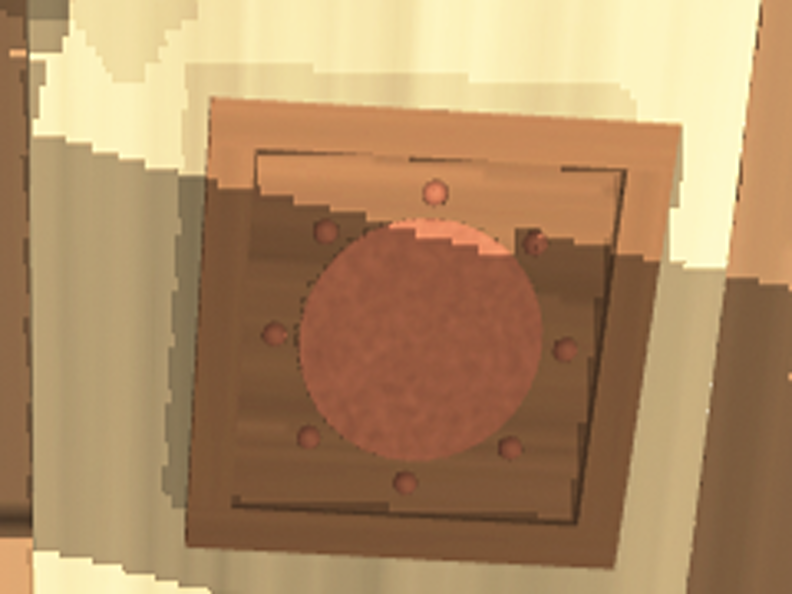

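Call:
send_rows:
  rows: "1 0 -5 -2 1.7; 1 1 -10 -4 3.4; 1 2 -14 -5 5.1; 1 2 -18 -6 6.8; 1 2 -22 -7 8.5; 1 2 -26 -8 10.2; 1 2 -29 -10 11.9; 1 2 -32 -11.4 13.6; 1 2 -32 -11.4 14.9; 1 2 -32 -11.4 14.9; 1 2 -32 -11.4 14.9"
  grip_force: 120

```text
time_s: 2.15
eef_pos: [411.1, -319.7, 211.3]
ee_rot: [0.564, 0.427, 0.564, -0.427]
force: [0.9, 0.3, -0.1]
grip_width: 0.994
```

```bash
python3 - <<'E'
from h import *
st();print(np.round(ctrl.sense()['joints'],2))
p=wview();save(p,'w2')
print([r for r in nets.spot_point(p,'spatula')])
p=capture('scene');save(p,'s2')
E
```

```text
t 2.15 pos [ 411.1 -319.7  211.3] x [-0.  0. -1.] z [ 0.271 -0.963 -0.   ] F [ 0.86  0.31 -0.08] M [ 0.01  0.   -0.02] g 0.994
[-0.89  0.32  1.54  0.    1.28  0.41]
[{'location': [419.1, -317.9, 0.9], 'confidence': 0.58}]
```

View pics/w2.png

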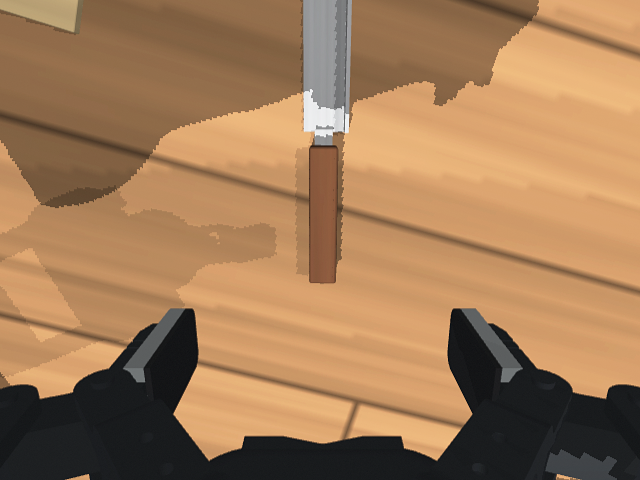

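The handle lies centred between the fingers: near end at (322.5,280), far end at (324.5,147), blade left edge at (304,0) to (303,130).

```bash
python3 - <<'E'
from h import *
p=wview();s=ctrl.sense();Rm=rot(s);P=np.array(s['eef_pos'])
for n,uv,z in [('hn',(322.5,279),30),('hf',(324.5,147),30),('bl1',(304,2),3),('bl0',(303,130),3),('fl1',(351.5,2),20),('fl0',(349,125),20)]:
    X=ray(p,uv,z);print(n,np.round(X,1),'tool',np.round(Rm.T@(X-P),1))
E
```

```text
hn [ 355.2 -335.7   30. ] tool [181.4 -58.5   0.4]
hf [ 457.  -308.7   30. ] tool [181.4  46.9   1.9]
bl1 [ 552.  -266.4    3. ] tool [208.4 149.7 -13.3]
bl0 [ 463.3 -289.3    3. ] tool [208.4  58.2 -15.1]
fl1 [ 557.5 -300.2   20. ] tool [191.4 145.9  20.7]
fl0 [ 477.  -322.4   20. ] tool [191.4  62.5  20.5]
```

Call:
send_rows:
  rows: "1 4 0.3 0.1 0.2; 1 8 0.3 0.1 0.2; 1 12 0.3 0.1 0.2; 1 15 0.3 0.1 0.2; 1 18 0.3 0.1 0.2; 1 20 0.3 0.1 0.2; 1 20.8 0.3 0.1 0.2; 1 20.9 0.3 0.1 0.2; 1 20.9 0.3 0.1 0.2"
  grip_force: 120

```text
time_s: 3.25
eef_pos: [414.6, -320.5, 3.1]
ee_rot: [0.56, 0.433, 0.559, -0.433]
force: [-0.6, -0.6, 0.7]
grip_width: 1.001
```

```bash
python3 - <<'E'
from h import *
st()
p=wview();save(p,'w3')
p=capture('side');save(p,'sd3',(280,260,480,440),4)
E
```

```text
t 3.25 pos [ 414.6 -320.5    3.1] x [ 0.001 -0.001 -1.   ] z [ 0.251 -0.968  0.001] F [-0.6  -0.58  0.71] M [-0.    0.    0.01] g 1.001
```

View pics/w3.png

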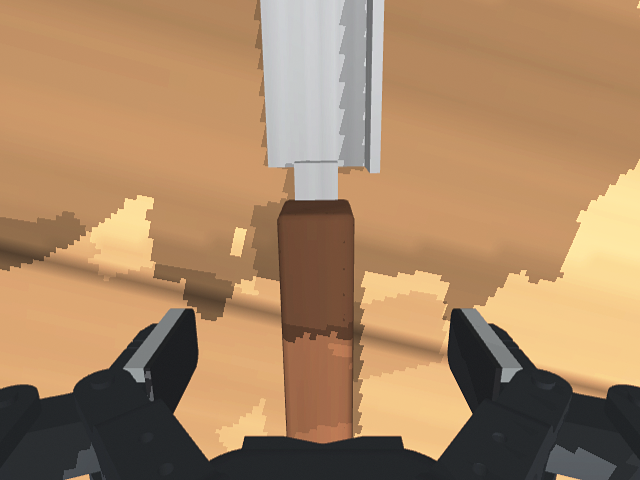

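View pics/sd3.png

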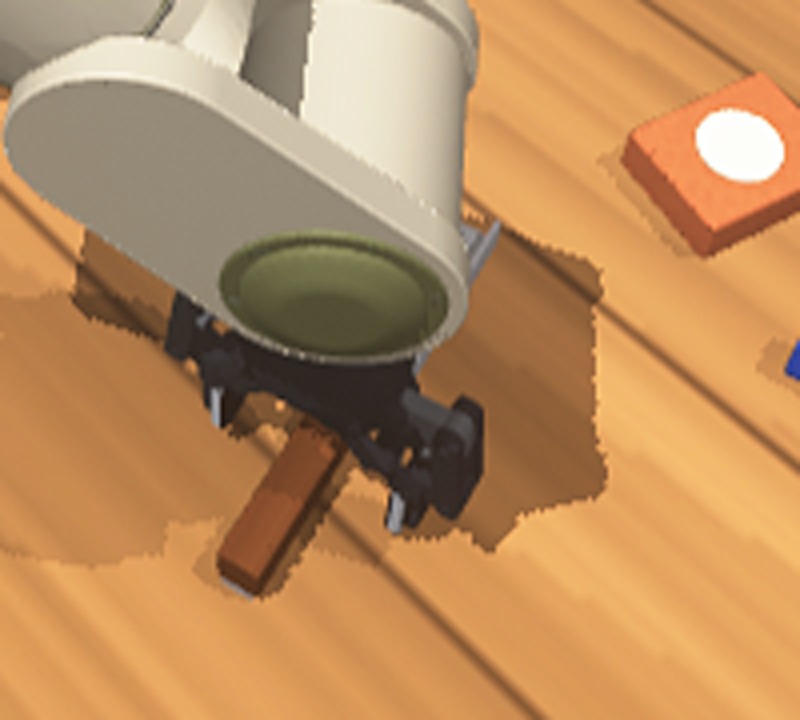

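Call:
send_rows:
  rows: "0.6 0 0 0 0; 0.4 0 0 0 0; 0.3 0 0 0 0; 0 0 0 0 0; 0 0 0 0 0; 0 0 0 0 0; 0 0 0 0 0; 0 0 0 0 0"
  grip_force: 120

```text
time_s: 4.15
eef_pos: [414.3, -320.3, 2.8]
ee_rot: [0.559, 0.433, 0.559, -0.433]
force: [-0.5, -0.1, 5.8]
grip_width: 0.237
```

```bash
python3 - <<'E'
from h import *
st()
p=wview();save(p,'w4')
E
```

```text
t 4.15 pos [ 414.3 -320.3    2.8] x [ 0.    -0.001 -1.   ] z [ 0.251 -0.968  0.001] F [-0.48 -0.06  5.79] M [0.19 0.1  0.14] g 0.237
```

View pics/w4.png

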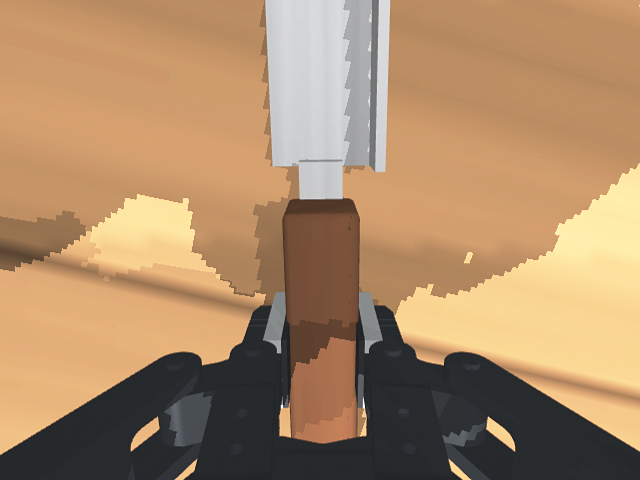

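Call:
send_rows:
  rows: "0 -0.5 0 0 0; 0 -1.5 0 0 0; 0 -3 0 0 0; 0 -5 0 0 0; 0 -7 0 0 0; 0 -8 0 0 0; 0 -8 0 0 0; 0 -8 0 0 0"

```text
time_s: 5.0
eef_pos: [413.9, -319.9, 81.7]
ee_rot: [0.559, 0.433, 0.559, -0.433]
force: [0.7, -1.1, -3.5]
grip_width: 0.234
```

```bash
python3 - <<'E'
from h import *
st();s=ctrl.sense();Rm=rot(s);P=np.array(s['eef_pos'])
p=wview();save(p,'w5');q=capture('scene');save(q,'s5',(180,240,320,360),5);q=capture('side');save(q,'sd5',(280,240,480,420),4)
E
```

```text
t 5.0 pos [ 413.9 -319.9   81.7] x [-0.001  0.001 -1.   ] z [ 0.25  -0.968 -0.001] F [ 0.66 -1.05 -3.52] M [-0.01  0.06 -0.01] g 0.234
```

View pics/w5.png

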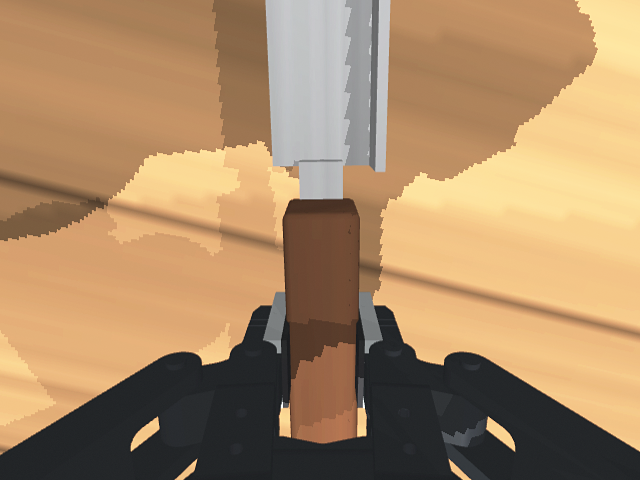

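View pics/s5.png

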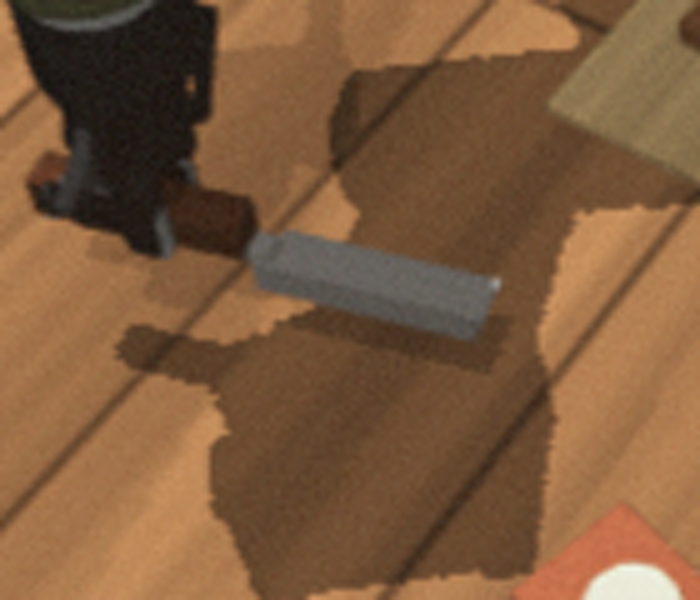

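```bash
python3 - <<'E'
from h import *
p=wview();s=ctrl.sense();Rm=rot(s);P=np.array(s['eef_pos']);z0=P[2]-2.8
for n,uv,z in [('bl1',(265,2),3),('bl0',(273,165),3),('fl1o',(390,2),20),('fl0o',(385.5,171),20),('hfL',(284,214),30),('hfR',(359,214),30),('hnL',(291,437),30),('neckend',(321,160),9)]:
    X=ray(p,uv,z+z0);print(n,np.round(Rm.T@(X-P),1))
E
```

```text
bl1 [ -0.2 102.9 -16.8]
bl0 [ -0.2  54.7 -16. ]
fl1o [-17.3  99.1  18.1]
fl0o [-17.3  54.9  18.7]
hfL [-27.2  44.4 -10.3]
hfR [-27.2  44.4  10.4]
hnL [-27.2 -29.9  -9.9]
neckend [-6.2 56.9 -0.1]
```

Call:
send_rows:
  rows: "0 0 1 -2 0; 0 0 2.5 -5 0.5; 0 0 4.5 -9 1; 0 0 6.5 -13 1.5; 0 0 8.5 -17 2; 0 0 10.5 -20.5 2.6; 0 0 11.5 -22.5 3; 0 0 11.9 -23 3.2; 0 0 11.9 -23 3.2; 0 0 11.9 -23 3.2"

```text
time_s: 6.2
eef_pos: [471.6, -67.9, 82.0]
ee_rot: [-0.493, -0.506, -0.494, 0.506]
force: [0.4, -0.8, -2.3]
grip_width: 0.231
```

```bash
python3 - <<'E'
from h import *
st()
p=wview();save(p,'w6');q=capture('side');save(q,'sd6',(180,150,420,330),3.3)
E
```

```text
t 6.2 pos [471.6 -67.9  82. ] x [-0.001  0.    -1.   ] z [-0.026 -1.    -0.   ] F [ 0.42 -0.83 -2.34] M [-0.01  0.08  0.  ] g 0.231
```

View pics/w6.png

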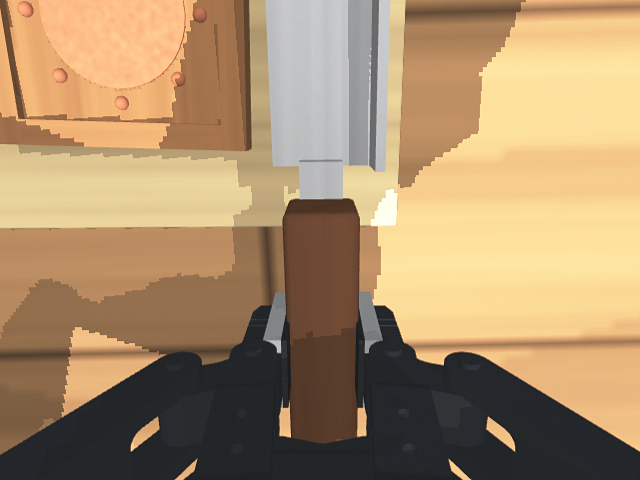

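View pics/sd6.png

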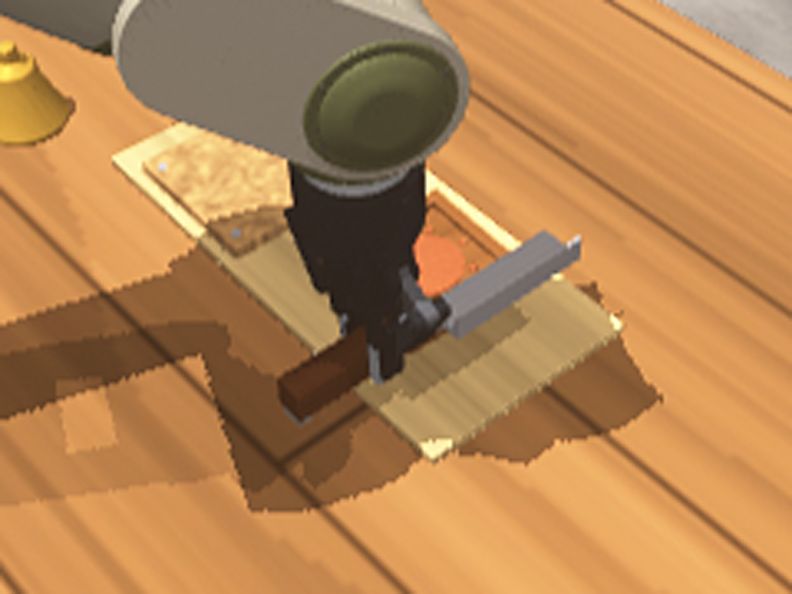

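```bash
python3 - <<'E'
from h import *
p=wview();s=ctrl.sense();Rm=rot(s);P=np.array(s['eef_pos']);z0=P[2]-2.8
for n,uv,z in [('bcorner',(396,223),8),('bnear',(2,227.5),8),('bright',(404,2),8),('panBR',(249.5,148),32),('panBRbase',(251,150),18),('panEdge',(243.5,2),32),('panBnear',(2,144),32),
 ('bl1',(266,2),3+z0),('bl0',(273.5,165),3+z0),('fl1o',(390,2),20+z0),('fl0o',(385.5,171),20+z0)]:
    X=ray(p,uv,z);print(n,np.round(X,1))
E
```

```text
bcorner [ 486.6 -107.7    8. ]
bnear [489.8  98.9   8. ]
bright [ 590.3 -109.1    8. ]
panBR [528.9 -38.   32. ]
panBRbase [526.9 -36.3  18. ]
panEdge [586.8 -39.9  32. ]
panBnear [533.5  71.   32. ]
bl1 [575.1 -54.7  82.4]
bl0 [526.8 -54.1  82.4]
fl1o [570.4 -89.1  99.4]
fl0o [526.2 -88.6  99.4]
```

Call:
send_rows:
  rows: "0 1.5 0 0 0; 0 3 0 0 0; 0 4.5 0 0 0; 0 5.5 0 0 0; 0 6.2 0 0 0; 0 6.6 0 0 0; 0 6.8 0 0 0; 0 6.8 0 0 0; 0 6.8 0 0 0"

```text
time_s: 7.25
eef_pos: [472.0, -67.8, 14.7]
ee_rot: [0.494, 0.507, 0.493, -0.506]
force: [0.4, -0.9, -1.6]
grip_width: 0.234
```

```bash
python3 - <<'E'
from h import *
st()
p=wview();save(p,'w7',(200,0,420,180),3.5);q=capture('scene');save(q,'s7',(270,190,410,310),5.5);q=capture('side');save(q,'sd7',(260,180,400,300),5.5)
E
```

```text
t 7.25 pos [472.  -67.8  14.7] x [ 0.001 -0.    -1.   ] z [-0.026 -1.     0.   ] F [ 0.36 -0.94 -1.59] M [0.01 0.14 0.01] g 0.234
```

View pics/s7.png

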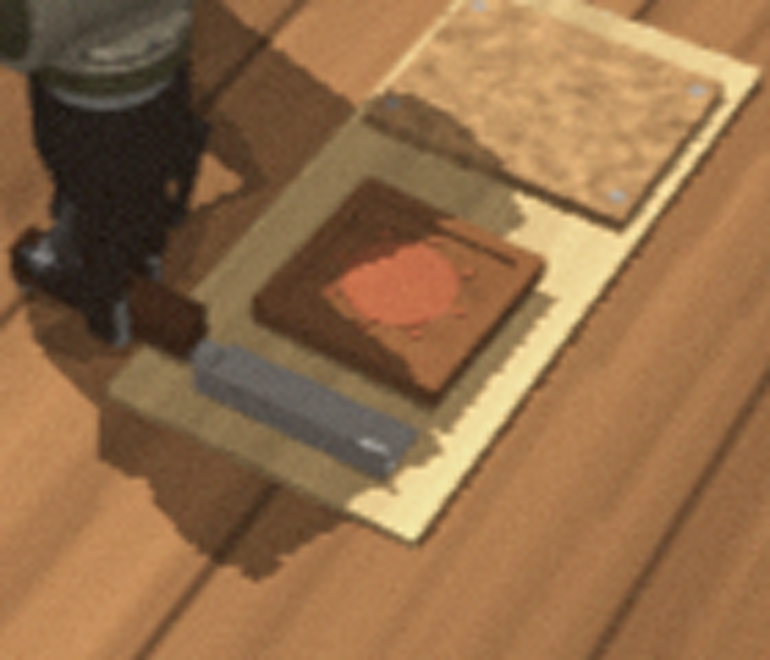

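View pics/sd7.png

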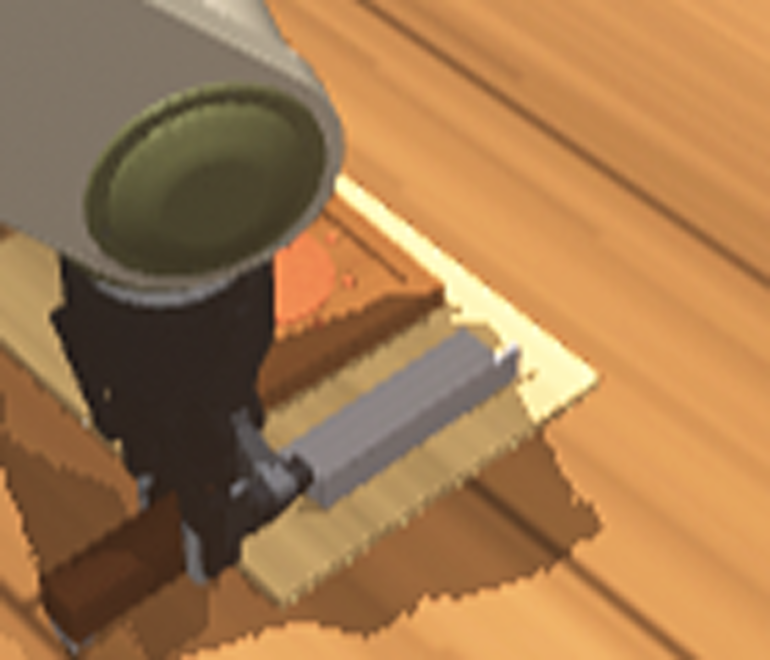

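View pics/w7.png

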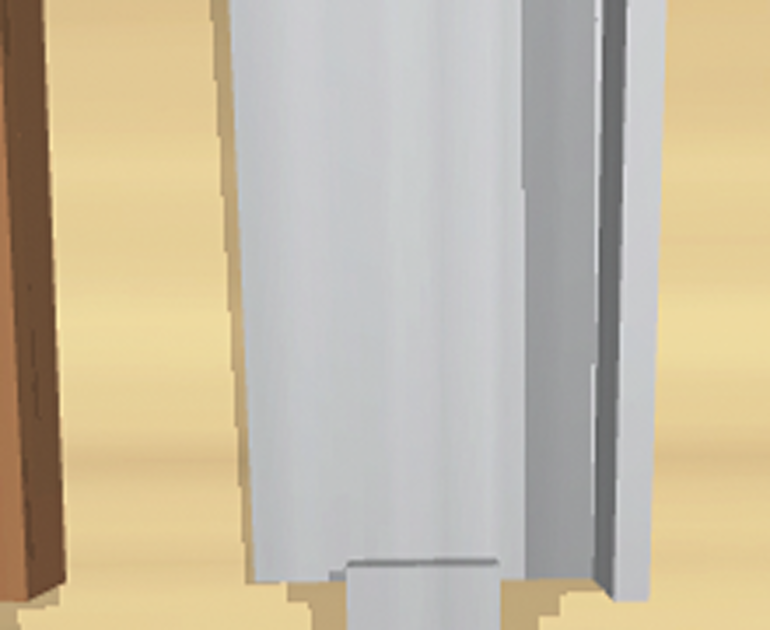

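Call:
send_rows:
  rows: "0 0.1 0 -0.5 0; 0 0.1 0 -1 0; 0 0.1 0 -1.5 0; 0 0.1 0 -2 0; 0 0.1 0 -2.5 0; 0 0.1 0 -3 0; 0 0.1 0 -3.5 0; 0 0.1 0 -4 0; 0 0.1 0 -4 0; 0 0.1 0 -4 0"

```text
time_s: 8.4
eef_pos: [472.9, -27.6, 13.3]
ee_rot: [0.494, 0.506, 0.493, -0.506]
force: [1.4, -0.4, -1.8]
grip_width: 0.236
```

```bash
python3 - <<'E'
from h import *
st()
p=wview();save(p,'w8',(200,0,420,180),3.5);q=capture('scene');save(q,'s8',(270,190,410,310),5.5)
E
```

```text
t 8.4 pos [472.9 -27.6  13.3] x [ 0.  0. -1.] z [-0.026 -1.    -0.   ] F [ 1.35 -0.36 -1.79] M [0.04 0.06 0.01] g 0.236
```

View pics/s8.png

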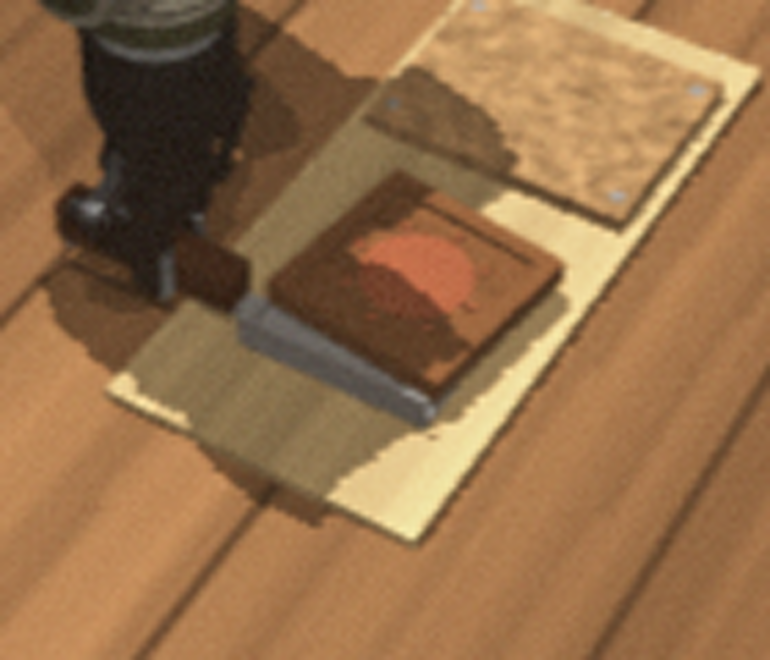

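View pics/w8.png

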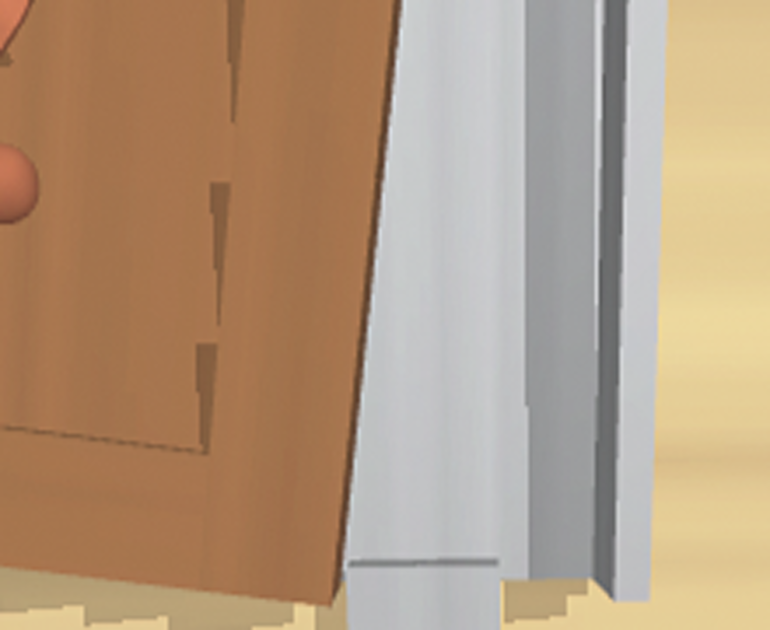

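The neck's raised part, at the left edge of the neck at (345,575), caught the panel's near corner and turned the panel a little. I'll back off, measure, and shift the spatula towards the robot.

Call:
send_rows:
  rows: "0 0 0 0.3 0; 0 0 -0.4 0.4 0; 0 0 -0.8 0.4 0; 0 0 -1 0.4 0; 0 0 -1 0.4 0; 0 0 -1 0.4 0"

```text
time_s: 9.1
eef_pos: [462.8, -31.5, 13.4]
ee_rot: [0.493, 0.507, 0.493, -0.506]
force: [-0.6, 0.2, -2.6]
grip_width: 0.235
```

```bash
python3 - <<'E'
from h import *
st()
p=wview();save(p,'w9')
E
```

```text
t 9.1 pos [462.8 -31.5  13.4] x [ 0. -0. -1.] z [-0.026 -1.     0.   ] F [-0.58  0.21 -2.63] M [0.01 0.11 0.01] g 0.235
```

View pics/w9.png

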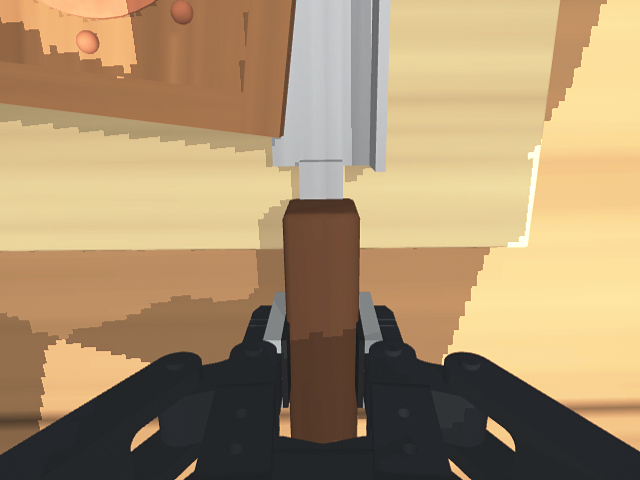

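```bash
python3 - <<'E'
from h import *
p=wview()
for n,uv,z in [('panBR',(281,137),32),('panEdge',(295.5,2),32),('panBnear',(2,103),32),('bl',(273,165),3+10.6),('fl',(385.5,171),20+10.6),('bcorner',(526,246),8),('bnear',(2,250.5),8)]:
    print(n,np.round(ray(p,uv,z),1))
q=capture('scene');print(nets.spot_point(q,'panel')[:1])
for uv in[(272,290),(400,172),(563,272),(435,388)]: print(np.round(ray(q,np.array(uv)/5.5+[270,190],32),1))
E
```

```text
panBR [527.9 -21.9  32. ]
panEdge [561.9 -27.5  32. ]
panBnear [539.1  54.6  32. ]
bl [518.  -17.   13.6]
fl [517.4 -51.7  30.6]
bcorner [ 485.9 -106.3    8. ]
bnear [489.2  83.9   8. ]
[{'location': [590.7, 23.7, 21.4], 'confidence': 0.66}]
[537.7 -23.8  32. ]
[551.3  86.1  32. ]
[659.1  64.4  32. ]
[640.5 -39.1  32. ]
```

Call:
send_rows:
  rows: "0 0 0 -0.5 0; 0 0 0 -1 0; 0 0 0 -1.4 0; 0 0 0 -1.8 0; 0 0 0 -2.2 0; 0 0 0 -2.6 0; 0 0 0 -3 0; 0 0 0 -3.4 0; 0 0 0 -3.8 0; 0 0 0 -4 0; 0 0 0 -4 0"

```text
time_s: 10.4
eef_pos: [463.7, 8.8, 13.3]
ee_rot: [-0.494, -0.506, -0.494, 0.506]
force: [-0.4, -0.8, -2.1]
grip_width: 0.233
```

```bash
python3 - <<'E'
from h import *
st()
p=wview();save(p,'w10');q=capture('scene');save(q,'s10',(270,190,410,310),5.5)
E
```

```text
t 10.4 pos [463.7   8.8  13.3] x [-0.  0. -1.] z [-0.026 -1.    -0.   ] F [-0.36 -0.75 -2.13] M [-0.03  0.08 -0.03] g 0.233
```

View pics/w10.png

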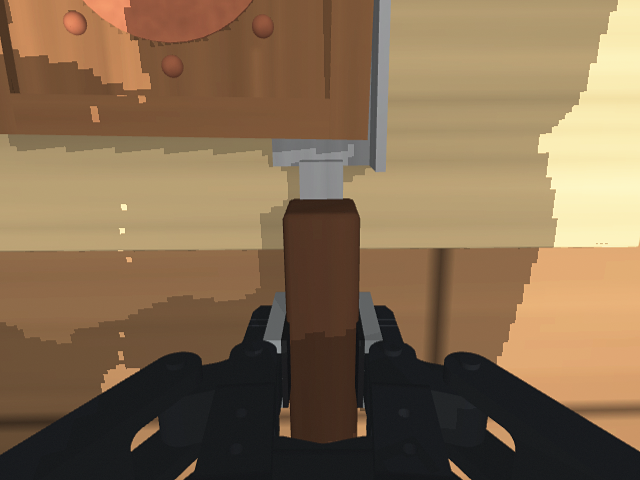

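View pics/s10.png

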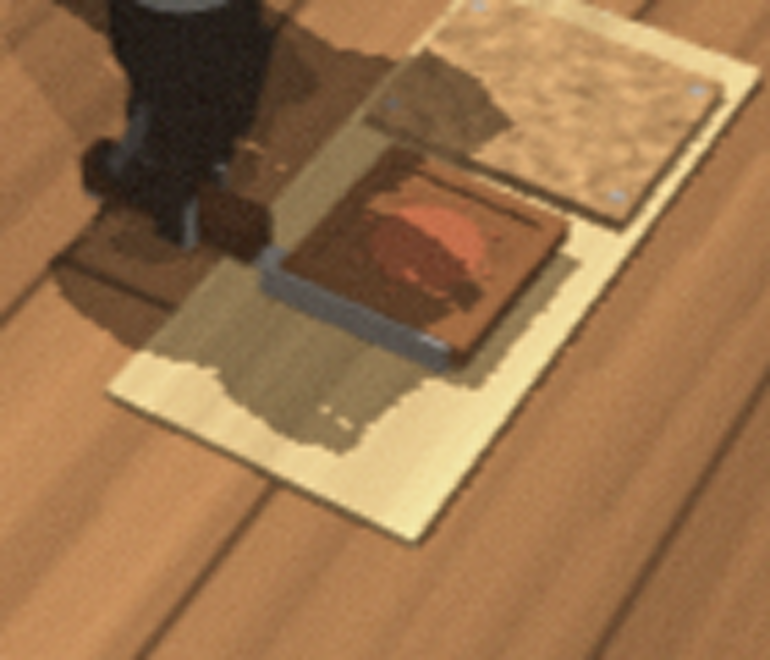

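Call:
send_rows:
  rows: "0 0 0 -0.4 0; 0 0 0 -0.8 0; 0 0 0 -1.2 0; 0 0 0 -1.6 0; 0 0 0 -1.9 0; 0 0 0 -2.0 0; 0 0 0 -2.0 0"

```text
time_s: 11.2
eef_pos: [464.3, 28.8, 13.3]
ee_rot: [-0.493, -0.506, -0.494, 0.506]
force: [-0.2, -0.4, -2.8]
grip_width: 0.235
```

Call:
send_rows:
  rows: "0 0 0 -0.1 0; 0 0 0 -0.1 0"

```text
time_s: 11.4
eef_pos: [464.3, 29.6, 13.3]
ee_rot: [-0.493, -0.507, -0.493, 0.507]
force: [-0.1, -0.7, -3.9]
grip_width: 0.237
```

Call:
send_rows:
  rows: "0 0 0 -0.1 0; 0 0 0 -0.1 0"

```text
time_s: 11.6
eef_pos: [464.3, 30.6, 13.3]
ee_rot: [-0.493, -0.507, -0.493, 0.507]
force: [-0.6, -1.0, -2.6]
grip_width: 0.234
```

```bash
python3 - <<'E'
from h import *
st()
p=wview();save(p,'w11')
q=capture('scene');save(q,'s11',(270,190,410,310),5.5)
E
```

```text
t 11.6 pos [464.3  30.6  13.3] x [-0.  0. -1.] z [-0.026 -1.    -0.   ] F [-0.57 -0.97 -2.6 ] M [-0.19  0.07 -0.15] g 0.234
```

View pics/s11.png

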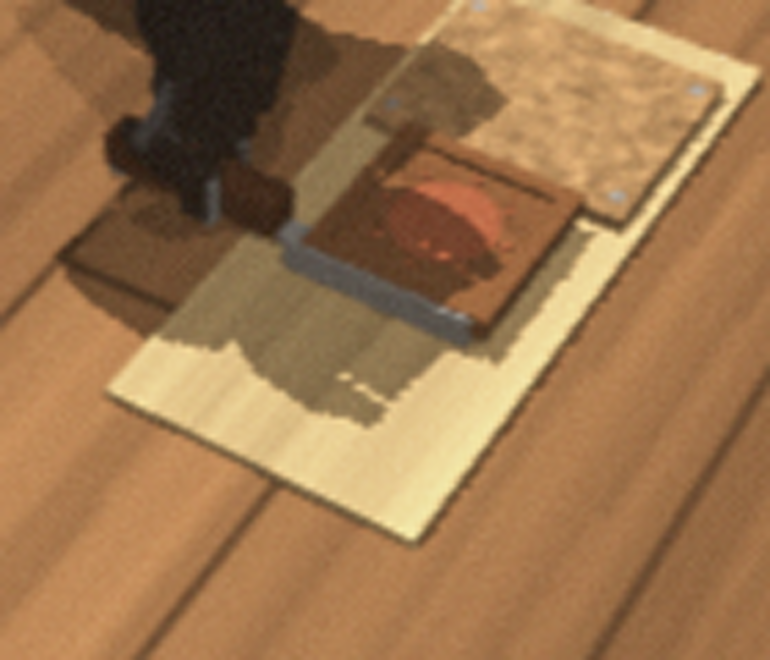

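Call:
send_rows:
  rows: "0 0 0 -0.1 0; 0 0 0 -0.1 0"

```text
time_s: 11.9
eef_pos: [464.4, 31.6, 13.3]
ee_rot: [0.493, 0.507, 0.493, -0.506]
force: [0.6, -1.3, -2.2]
grip_width: 0.236
```

```bash
python3 -c "
from h import *;st()"
```

```text
t 11.9 pos [464.4  31.6  13.3] x [ 0.  0. -1.] z [-0.026 -1.    -0.   ] F [ 0.58 -1.29 -2.25] M [-0.14  0.12 -0.18] g 0.236
```

Call:
send_rows:
  rows: "0 0 0 -0.1 0; 0 0 0 -0.1 0"

```text
time_s: 12.1
eef_pos: [464.4, 32.6, 13.3]
ee_rot: [0.493, 0.507, 0.493, -0.506]
force: [0.5, -1.6, -2.6]
grip_width: 0.237
```

```bash
python3 -c "
from h import *;st()"
```

```text
t 12.1 pos [464.4  32.6  13.3] x [ 0.  0. -1.] z [-0.026 -1.    -0.   ] F [ 0.51 -1.56 -2.59] M [-0.19  0.14 -0.15] g 0.237
```

Call:
send_rows:
  rows: "0 0 0 -0.1 0; 0 0 0 -0.1 0"

```text
time_s: 12.3
eef_pos: [464.4, 33.6, 13.3]
ee_rot: [0.493, 0.506, 0.493, -0.506]
force: [-0.5, -0.6, -1.5]
grip_width: 0.232
```

```bash
python3 -c "
from h import *;st()"
```

```text
t 12.3 pos [464.4  33.6  13.3] x [ 0.  0. -1.] z [-0.026 -1.    -0.   ] F [-0.51 -0.56 -1.55] M [-0.13  0.16 -0.16] g 0.232
```

Call:
send_rows:
  rows: "0 0 0 -0.1 0; 0 0 0 -0.1 0"

```text
time_s: 12.5
eef_pos: [464.5, 34.6, 13.3]
ee_rot: [0.493, 0.506, 0.493, -0.506]
force: [0.9, -0.6, -3.2]
grip_width: 0.238
```

```bash
python3 -c "
from h import *;st();p=wview();save(p,'w12')"
```

```text
t 12.5 pos [464.5  34.6  13.3] x [ 0.  0. -1.] z [-0.026 -1.    -0.   ] F [ 0.85 -0.61 -3.24] M [-0.15  0.16 -0.11] g 0.238
```

Call:
send_rows:
  rows: "0 0 0 -0.1 0; 0 0 0 -0.1 0"

```text
time_s: 12.75
eef_pos: [464.5, 35.6, 13.3]
ee_rot: [0.493, 0.507, 0.493, -0.506]
force: [1.0, -1.1, -1.6]
grip_width: 0.237
```

```bash
python3 -c "
from h import *;st()"
```

```text
t 12.75 pos [464.5  35.6  13.3] x [ 0.  0. -1.] z [-0.026 -1.    -0.   ] F [ 1.04 -1.09 -1.65] M [-0.17  0.13 -0.1 ] g 0.237
```

Call:
send_rows:
  rows: "0 0 0 -0.1 0; 0 0 0 -0.1 0"

```text
time_s: 12.95
eef_pos: [464.4, 36.5, 13.3]
ee_rot: [-0.493, -0.506, -0.493, 0.507]
force: [-0.9, -2.7, -2.8]
grip_width: 0.235
```

```bash
python3 -c "
from h import *;st();p=wview();save(p,'w13')"
```

```text
t 12.95 pos [464.4  36.5  13.3] x [-0. -0. -1.] z [-0.026 -1.     0.   ] F [-0.87 -2.67 -2.77] M [-0.32  0.19 -0.26] g 0.235
```

View pics/w13.png

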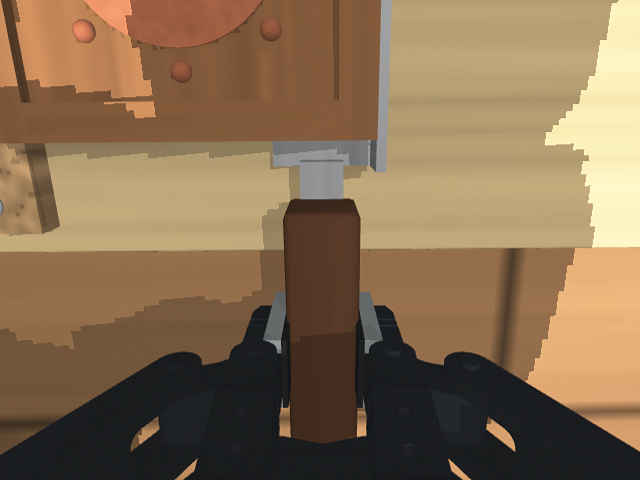

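Call:
send_rows:
  rows: "0 0 0 -0.05 0; 0 0 0 -0.05 0"

```text
time_s: 13.2
eef_pos: [464.5, 36.7, 13.3]
ee_rot: [-0.493, -0.506, -0.493, 0.507]
force: [-0.6, -4.3, -3.0]
grip_width: 0.233
```

```bash
python3 -c "
from h import *;st()"
```

```text
t 13.2 pos [464.5  36.7  13.3] x [-0. -0. -1.] z [-0.026 -1.     0.   ] F [-0.61 -4.26 -2.99] M [-0.89  0.29 -0.42] g 0.233
```

Call:
send_rows:
  rows: "0 0 0 -0.03 0; 0 0 0 -0.03 0"

```text
time_s: 13.4
eef_pos: [464.5, 36.8, 13.3]
ee_rot: [-0.493, -0.506, -0.493, 0.507]
force: [-2.0, -7.0, -1.7]
grip_width: 0.233
```

```bash
python3 -c "
from h import *;st()"
```

```text
t 13.4 pos [464.5  36.8  13.3] x [-0.    -0.001 -1.   ] z [-0.027 -1.     0.001] F [-1.97 -6.97 -1.7 ] M [-1.12  0.31 -0.49] g 0.233
```

Call:
send_rows:
  rows: "0 0 0 0.01 0; 0 0 0 0.01 0; 0 0 0 0.01 0"

```text
time_s: 13.7
eef_pos: [464.5, 36.8, 13.3]
ee_rot: [-0.493, -0.506, -0.493, 0.507]
force: [-0.6, -6.5, -3.1]
grip_width: 0.235
```

```bash
python3 -c "
from h import *;st()
for i in range(4): capture('scene');st()"
```

```text
t 13.7 pos [464.5  36.8  13.3] x [-0.    -0.001 -1.   ] z [-0.027 -1.     0.001] F [-0.6  -6.54 -3.12] M [-1.01  0.31 -0.46] g 0.235
t 13.75 pos [464.5  36.8  13.3] x [-0.    -0.001 -1.   ] z [-0.027 -1.     0.001] F [-0.97 -6.93 -2.04] M [-0.98  0.31 -0.51] g 0.237
t 13.8 pos [464.5  36.8  13.3] x [-0.    -0.001 -1.   ] z [-0.027 -1.     0.001] F [-1.42 -5.92 -2.09] M [-1.03  0.3  -0.45] g 0.235
t 13.85 pos [464.5  36.8  13.3] x [-0.    -0.001 -1.   ] z [-0.027 -1.     0.001] F [-0.92 -5.47 -3.03] M [-0.97  0.32 -0.44] g 0.231
t 13.9 pos [464.5  36.8  13.3] x [-0.    -0.001 -1.   ] z [-0.027 -1.     0.001] F [-1.33 -6.03 -2.63] M [-1.04  0.3  -0.5 ] g 0.233
```

Call:
send_rows:
  rows: "0 0 0 0.005 0; 0 0 0 0.005 0; 0 0 0 0.005 0; 0 0 0 0.005 0; 0 0 0 0.005 0; 0 0 0 0.005 0; 0 0 0 0.005 0; 0 0 0 0.005 0; 0 0 0 0.005 0; 0 0 0 0.005 0; 0 0 0 0.005 0; 0 0 0 0.005 0"

```text
time_s: 15.1
eef_pos: [464.5, 36.8, 13.3]
ee_rot: [-0.493, -0.506, -0.493, 0.507]
force: [-1.9, -5.0, -2.8]
grip_width: 0.233
```

```bash
python3 -c "
from h import *;st()
q=capture('scene');save(q,'s14',(270,190,410,310),5.5);q=capture('side');save(q,'sd14',(230,160,370,280),5.5);st()"
```

```text
t 15.1 pos [464.5  36.8  13.3] x [-0.    -0.001 -1.   ] z [-0.027 -1.     0.001] F [-1.89 -5.02 -2.82] M [-0.98  0.32 -0.48] g 0.233
t 15.2 pos [464.5  36.8  13.3] x [-0.    -0.001 -1.   ] z [-0.027 -1.     0.001] F [-0.72 -5.99 -2.61] M [-0.95  0.3  -0.45] g 0.235
```

View pics/s14.png

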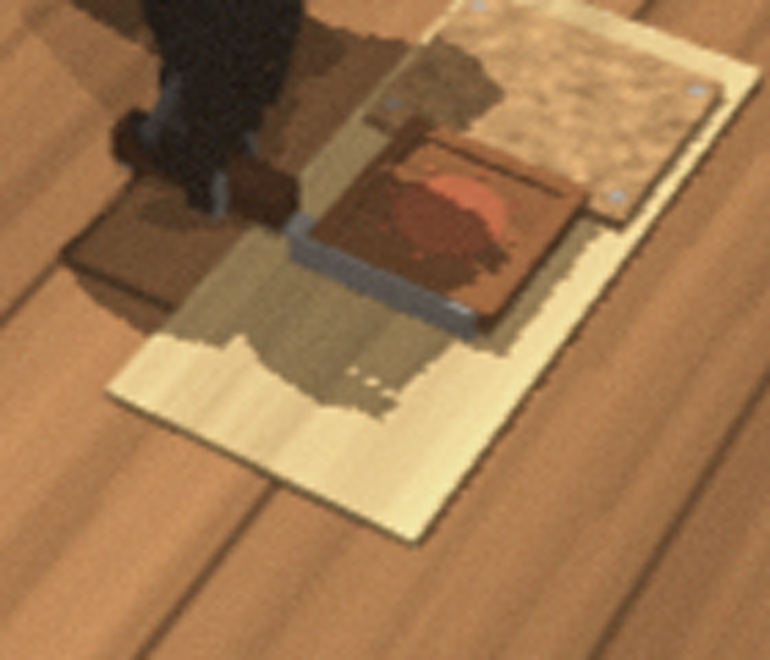

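View pics/sd14.png

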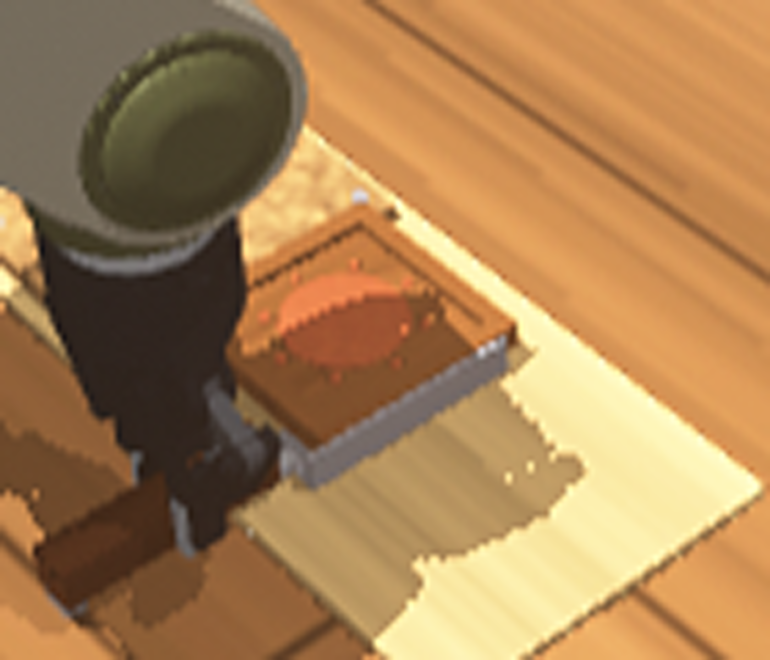

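The panel is square against the stop and was held at about 5.7 N for over 1.5 s. Now I'll start the lift.

Call:
send_rows:
  rows: "0 0 0 0.05 0; 0 -0.2 0 0.05 0; 0 -0.45 0 0.05 0; 0 -0.8 0 0.03 0; 0 -1.2 0 0 0; 0 -1.6 0 -0.03 0; 0 -2.0 0 -0.1 0; 0 -2.4 0 -0.2 0; 0 -2.8 0 -0.3 0; 0 -3.06 0 -0.4 0; 0 -3.06 0 -0.4 0"

```text
time_s: 16.3
eef_pos: [464.7, 41.3, 44.2]
ee_rot: [0.494, 0.506, 0.493, -0.506]
force: [-0.9, -1.8, -4.1]
grip_width: 0.236
```

```bash
python3 -c "
from h import *;st()
q=capture('scene');save(q,'s15',(270,190,410,310),5.5);q=capture('side');save(q,'sd15',(230,160,370,280),5.5);st()"
```

```text
t 16.3 pos [464.7  41.3  44.2] x [ 0. -0. -1.] z [-0.026 -1.     0.   ] F [-0.95 -1.8  -4.12] M [-0.28  0.3  -0.18] g 0.236
t 16.4 pos [464.6  41.2  43.9] x [ 0. -0. -1.] z [-0.026 -1.     0.   ] F [ 0.62 -2.34 -3.81] M [-0.24  0.29 -0.13] g 0.238
```

View pics/s15.png

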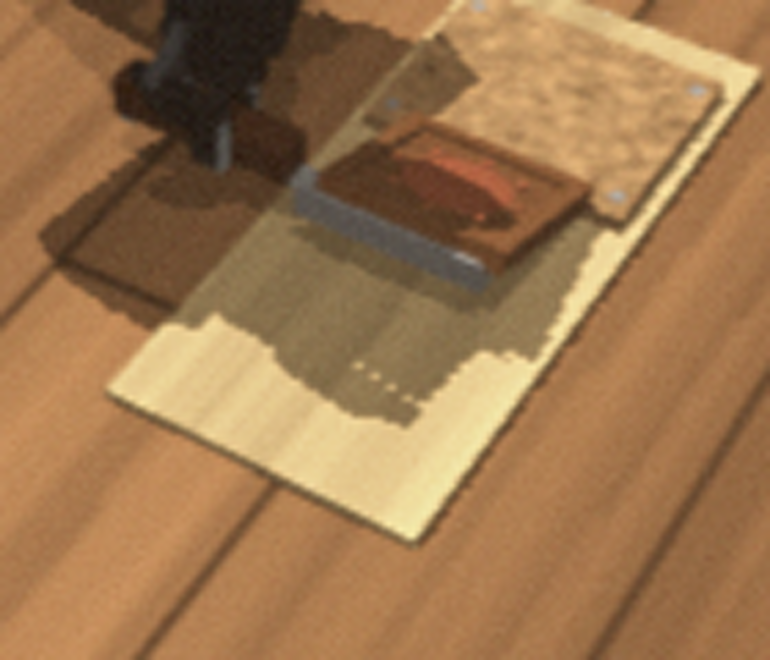

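View pics/sd15.png

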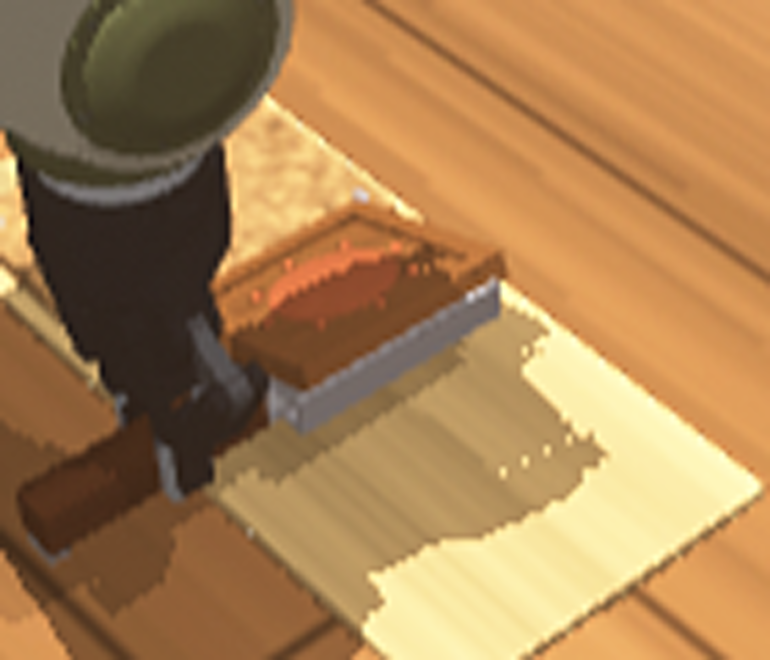

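The panel leans about 20° on the blade, its inner edge still at the pad. Continuing to about 50°.

Call:
send_rows:
  rows: "0 -0.4 0 -0.16 0; 0 -0.8 0 -0.33 0; 0 -1.16 0 -0.52 0; 0 -1.5 0 -0.74 0; 0 -1.85 0 -0.97 0; 0 -2.17 0 -1.2 0; 0 -2.47 0 -1.43 0; 0 -2.75 0 -1.67 0; 0 -3.0 0 -1.9 0; 0 -3.0 0 -1.9 0; 0 -3.0 0 -1.9 0"

```text
time_s: 17.5
eef_pos: [465.2, 60.2, 73.9]
ee_rot: [0.494, 0.507, 0.493, -0.506]
force: [-0.4, -0.9, -4.1]
grip_width: 0.234
```

```bash
python3 -c "
from h import *;st()
q=capture('scene');save(q,'s16',(270,190,410,310),5.5);q=capture('side');save(q,'sd16',(230,130,370,250),5.5);p=wview();save(p,'w16');st()"
```

```text
t 17.5 pos [465.2  60.2  73.9] x [ 0. -0. -1.] z [-0.026 -1.     0.   ] F [-0.41 -0.88 -4.08] M [-0.17  0.17 -0.14] g 0.234
t 17.65 pos [465.2  60.1  73.8] x [-0. -0. -1.] z [-0.026 -1.     0.   ] F [ 0.66 -1.47 -4.22] M [-0.18  0.19 -0.11] g 0.235
```

View pics/s16.png

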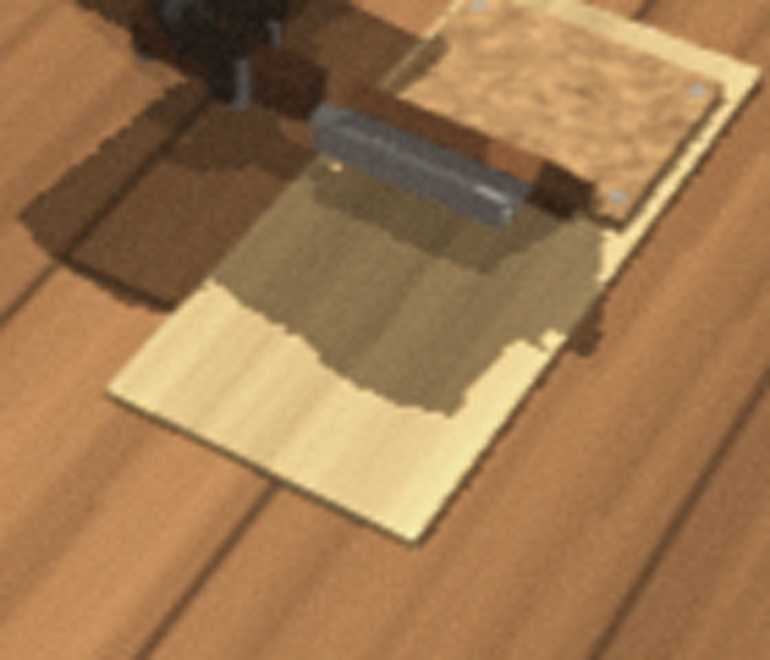

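View pics/sd16.png

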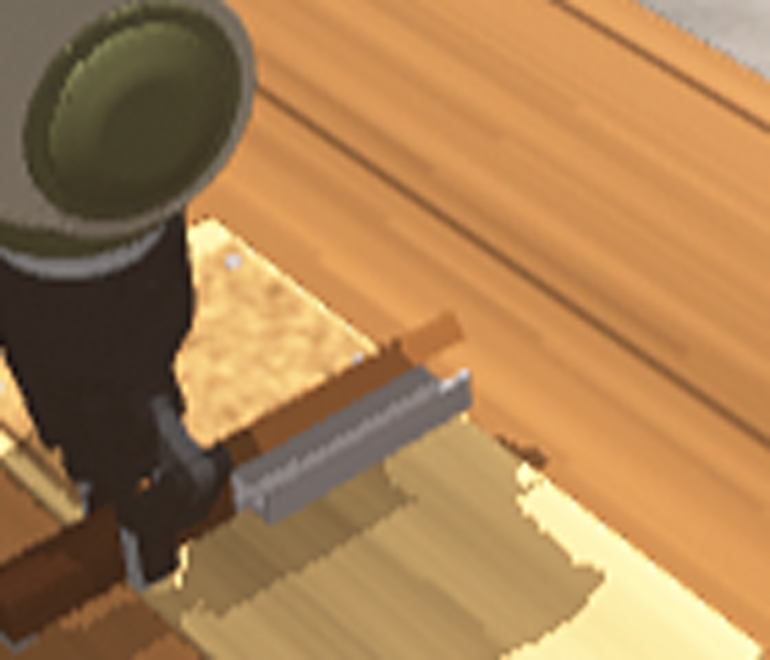

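View pics/w16.png

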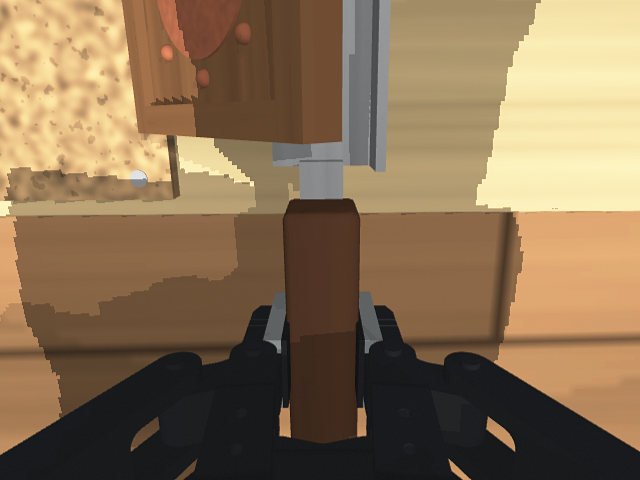

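Call:
send_rows:
  rows: "0 -0.25 0 -0.25 0; 0 -0.5 0 -0.5 0; 0 -0.75 0 -0.75 0; 0 -0.9 0 -1.0 0; 0 -1.0 0 -1.3 0; 0 -1.1 0 -1.6 0; 0 -1.2 0 -1.9 0; 0 -1.2 0 -1.9 0; 0 -1.2 0 -1.9 0"

```text
time_s: 18.55
eef_pos: [465.7, 79.2, 85.9]
ee_rot: [0.494, 0.506, 0.493, -0.506]
force: [0.1, -2.0, -2.1]
grip_width: 0.234
```

```bash
python3 -c "
from h import *;st()
q=capture('scene');save(q,'s17',(270,190,410,310),5.5);q=capture('side');save(q,'sd17',(230,130,370,250),5.5);p=wview();save(p,'w17');st()"
```

```text
t 18.55 pos [465.7  79.2  85.9] x [ 0. -0. -1.] z [-0.026 -1.     0.   ] F [ 0.11 -2.02 -2.08] M [-0.2   0.05 -0.12] g 0.234
t 18.7 pos [465.7  79.   85.9] x [ 0. -0. -1.] z [-0.026 -1.     0.   ] F [ 0.24 -1.21 -2.06] M [-0.16  0.01 -0.21] g 0.236
```

View pics/s17.png

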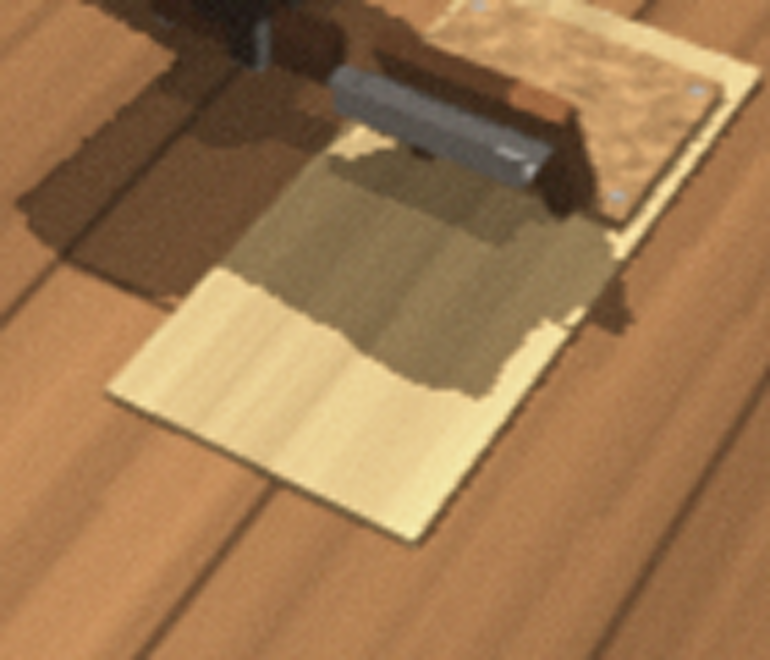

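View pics/w17.png

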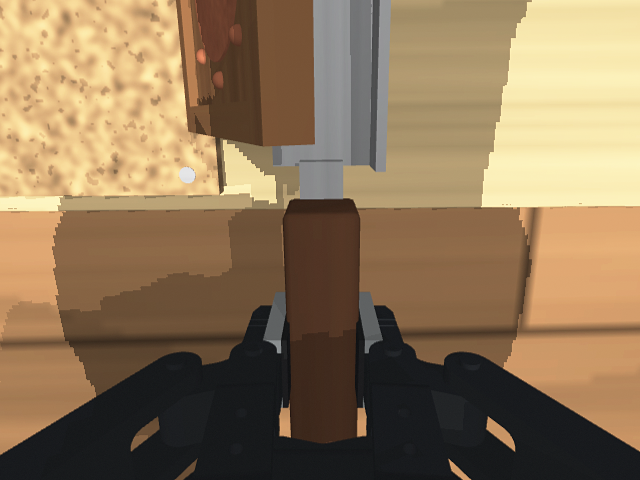

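Call:
send_rows:
  rows: "0 -0.05 0 -0.3 0; 0 -0.1 0 -0.6 0; 0 -0.15 0 -0.9 0; 0 -0.2 0 -1.2 0; 0 -0.25 0 -1.5 0; 0 -0.3 0 -1.8 0; 0 -0.3 0 -2.1 0; 0 -0.3 0 -2.1 0"

```text
time_s: 19.5
eef_pos: [466.1, 100.5, 88.9]
ee_rot: [0.493, 0.506, 0.494, -0.506]
force: [-0.4, 0.3, -3.2]
grip_width: 0.235
```

```bash
python3 -c "
from h import *;st()
q=capture('scene');save(q,'s18',(270,190,410,310),5.5);p=wview();save(p,'w18');st()"
```

```text
t 19.5 pos [466.1 100.5  88.9] x [-0.  0. -1.] z [-0.026 -1.    -0.   ] F [-0.37  0.3  -3.21] M [-0.01  0.15 -0.04] g 0.235
t 19.6 pos [466.1 100.2  88.8] x [-0. -0. -1.] z [-0.026 -1.     0.   ] F [-0.05 -0.5  -2.61] M [-0.06  0.12 -0.04] g 0.236
```

View pics/s18.png

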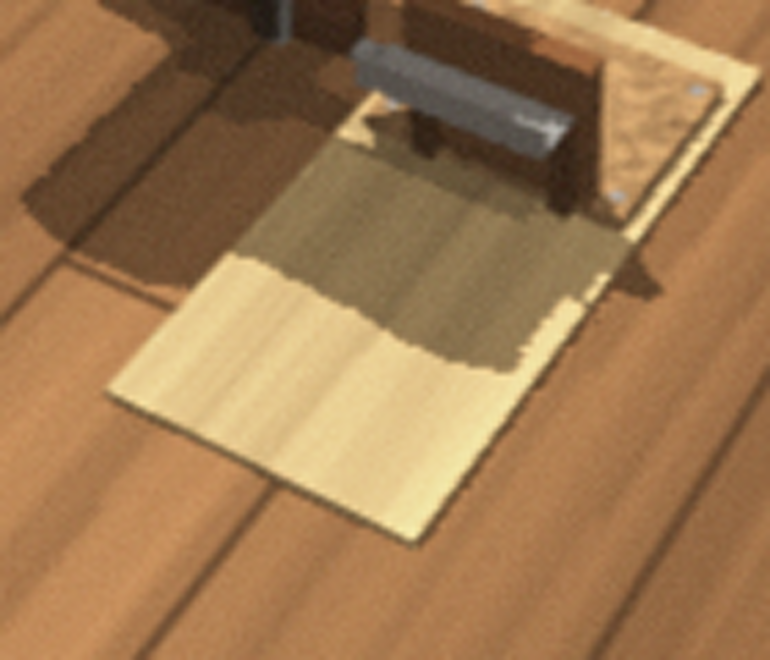

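View pics/w18.png

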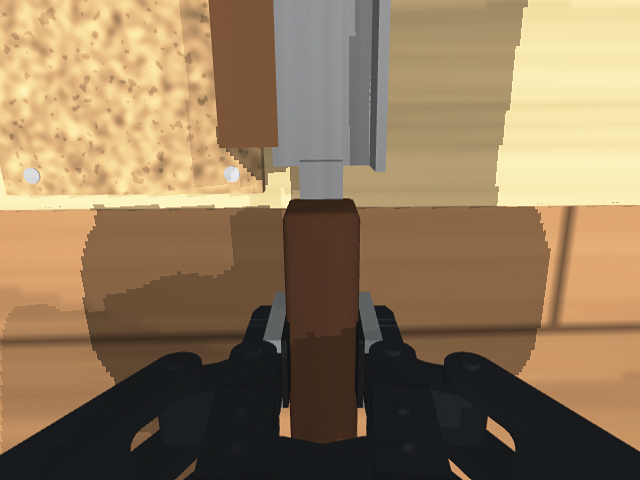

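The panel stands nearly upright at the pad's edge. I'll push the last bit until it tips.

Call:
send_rows:
  rows: "0 0 0 -0.3 0; 0 0 0 -0.6 0; 0 0 0 -0.9 0; 0 0 0 -1.2 0; 0 0 0 -1.5 0; 0 0 0 -1.7 0; 0 0 0 -1.7 0; 0 0 0 -1.7 0"

```text
time_s: 20.4
eef_pos: [466.7, 117.1, 89.0]
ee_rot: [0.493, 0.507, 0.493, -0.506]
force: [-1.3, -0.2, -0.9]
grip_width: 0.234
```

```bash
python3 -c "
from h import *;st()
q=capture('scene');save(q,'s19',(270,170,410,290),5.5);p=wview();save(p,'w19');st()"
```

```text
t 20.4 pos [466.7 117.1  89. ] x [ 0. -0. -1.] z [-0.026 -1.     0.   ] F [-1.27 -0.16 -0.9 ] M [-0.08  0.08 -0.08] g 0.234
t 20.5 pos [466.7 117.1  89. ] x [ 0. -0. -1.] z [-0.026 -1.     0.   ] F [-1.02 -0.16 -1.01] M [-0.05  0.05 -0.11] g 0.235
```

View pics/s19.png

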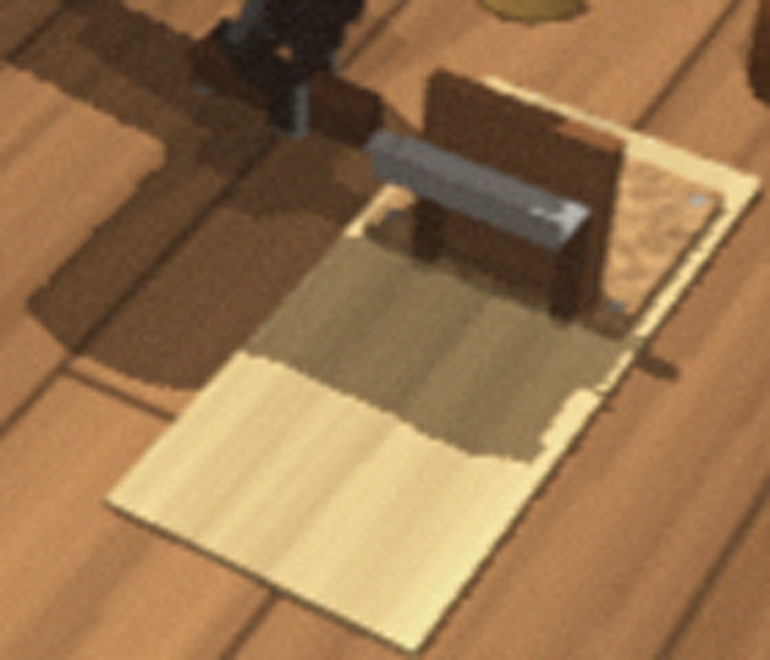

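View pics/w19.png

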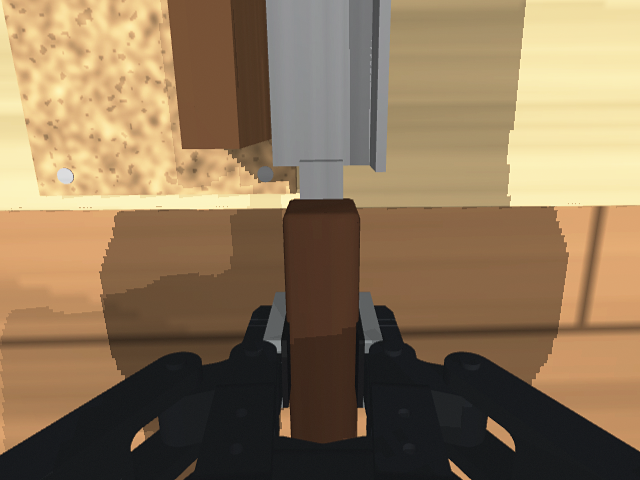

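Call:
send_rows:
  rows: "0 0 0 -0.3 0; 0 0 0 -0.6 0; 0 0 0 -0.9 0; 0 0 0 -1.2 0; 0 0 0 -1.2 0"

```text
time_s: 21.0
eef_pos: [467.0, 129.8, 89.8]
ee_rot: [0.494, 0.507, 0.493, -0.506]
force: [-6.4, -0.2, 11.3]
grip_width: 0.236
```

```bash
python3 -c "
from h import *;st()
q=capture('scene');save(q,'s20',(270,170,410,290),5.5);p=wview();save(p,'w20');st()"
```

```text
t 21.0 pos [467.  129.8  89.8] x [ 0.001  0.    -1.   ] z [-0.025 -1.    -0.   ] F [-6.42 -0.25 11.26] M [-0.08  0.37 -0.05] g 0.236
t 21.1 pos [467.  129.6  89.8] x [ 0.001  0.    -1.   ] z [-0.026 -1.    -0.   ] F [-7.39 -0.01  9.78] M [-0.02  0.39 -0.09] g 0.238
```

View pics/s20.png

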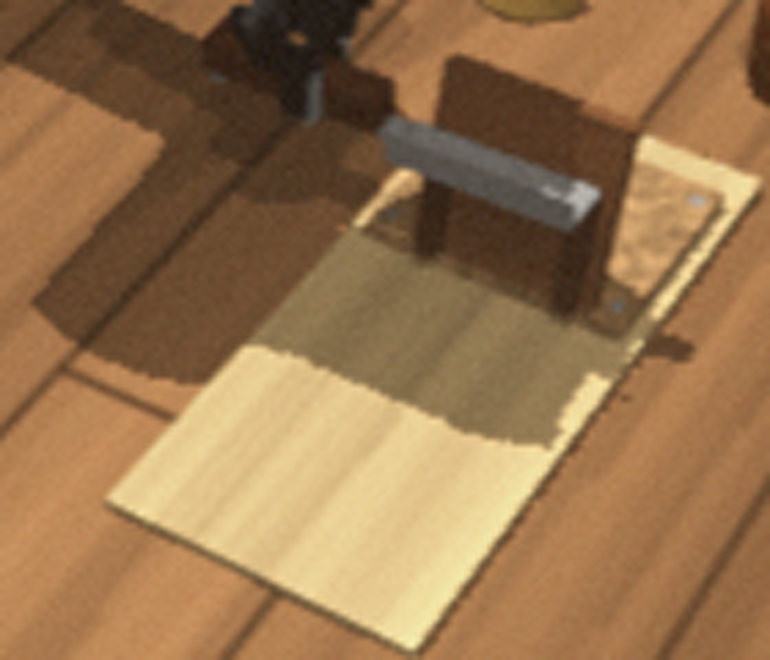

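View pics/w20.png

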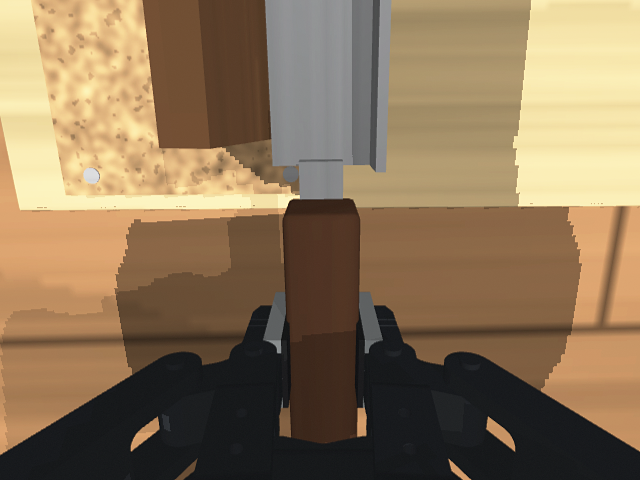

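```bash
python3 -c "
from h import *;st();s=ctrl.sense();print(np.round(s['joints'],3),np.round(s['tau'],2),np.round(s['dq'],3))
q=capture('side');save(q,'sd20',(120,0,420,240),2.6);q=capture('scene');save(q,'s20b');st()"
```

```text
t 21.1 pos [467.  129.6  89.8] x [ 0.001  0.    -1.   ] z [-0.026 -1.    -0.   ] F [-7.39 -0.01  9.78] M [-0.02  0.39 -0.09] g 0.238
[0.028 0.394 1.793 0.    0.954 1.625] [-4.700e-01 -3.504e+01 -2.057e+01  6.000e-02 -9.200e-01 -1.000e-02] [-0.001 -0.001  0.001 -0.003 -0.004 -0.   ]
t 21.2 pos [467.  129.5  89.8] x [ 0.001  0.    -1.   ] z [-0.026 -1.    -0.   ] F [-6.78 -0.31 10.73] M [-0.03  0.35 -0.03] g 0.237
```

View pics/sd20.png

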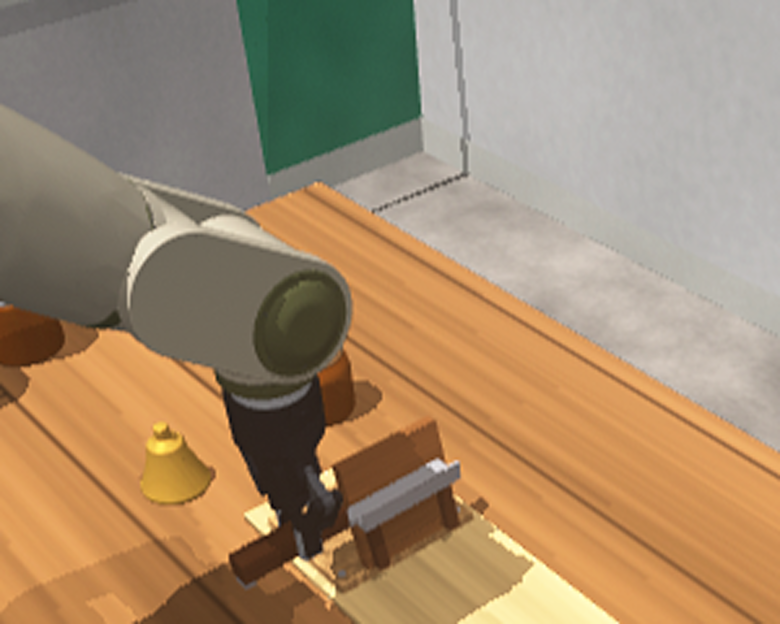

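View pics/s20b.png

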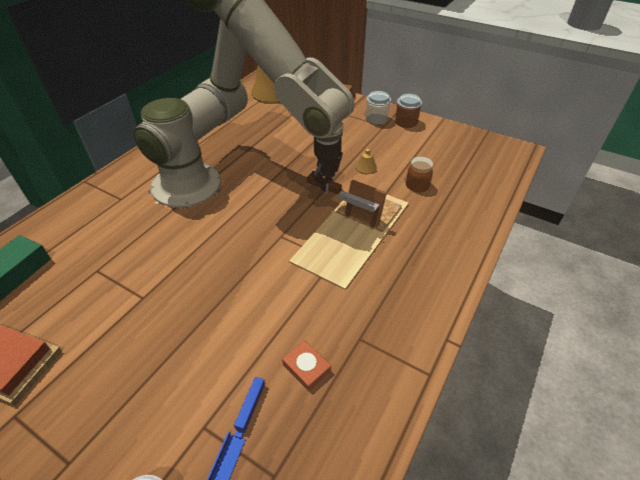

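The force pattern (Fz up by about 13 N, Fx −7 N) fits the blade's underside bearing on the batten ends as the panel rolls. I'll raise the blade to relieve that.

Call:
send_rows:
  rows: "0 -0.2 0 0 0; 0 -0.4 0 0 0; 0 -0.6 0 0 0; 0 -0.6 0 0 0"

```text
time_s: 21.6
eef_pos: [467.0, 129.2, 94.9]
ee_rot: [0.493, 0.507, 0.493, -0.506]
force: [-0.5, -0.2, -1.5]
grip_width: 0.236
```

```bash
python3 -c "
from h import *;st()
q=capture('scene');save(q,'s21',(270,170,410,290),5.5);p=wview();save(p,'w21');st()"
```

```text
t 21.6 pos [467.  129.2  94.9] x [ 0.  0. -1.] z [-0.026 -1.    -0.   ] F [-0.48 -0.16 -1.49] M [-0.05  0.12 -0.02] g 0.236
t 21.7 pos [466.9 129.2  94.7] x [-0.  0. -1.] z [-0.026 -1.    -0.   ] F [-0.06  0.25 -3.36] M [-0.01  0.09 -0.04] g 0.234
```

View pics/s21.png

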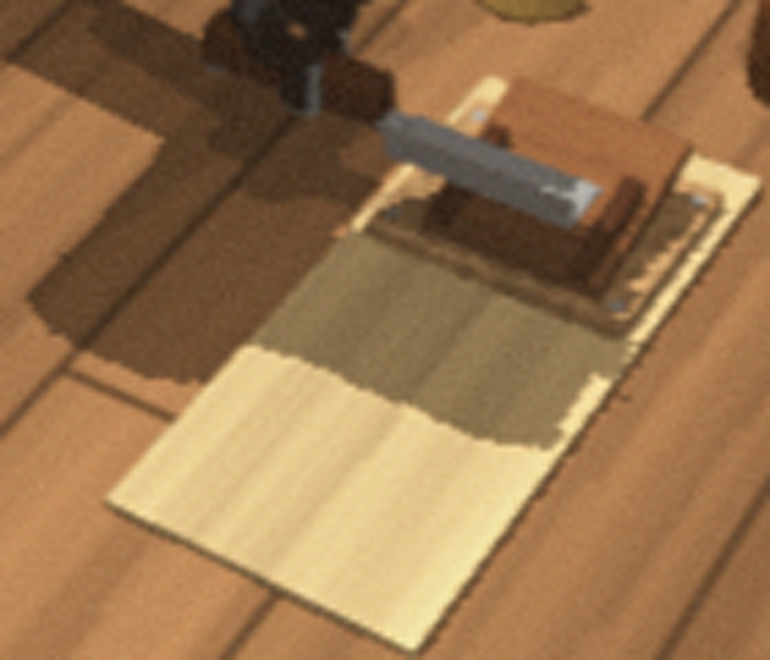

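View pics/w21.png

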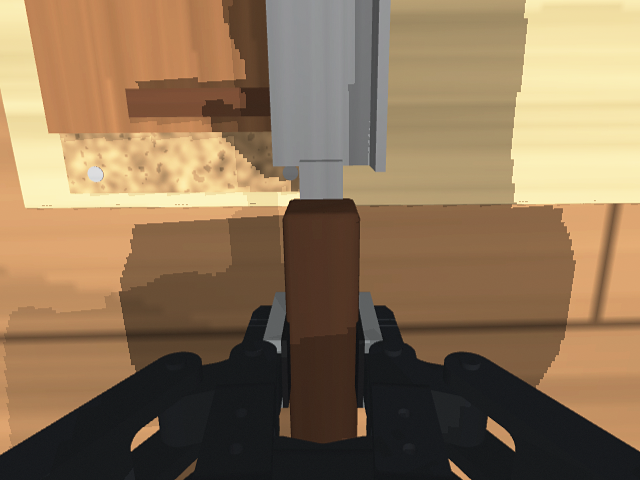

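The panel has dropped face down and flat on the pad. Now carrying the spatula to the open bench on the right.

Call:
send_rows:
  rows: "0 -1 0 0.3 0; 0 -2 0 2 0; 0 -2.5 0 5 0; 0 -3 -0.5 9 0; 0 -3 -1 13.5 0; 0 -3 -1.5 18 0; 0 -3 -2 22.5 0; 0 -3 -2.5 27 0; 0 -3 -3 31 0; 0 -3 -3.2 34.5 0; 0 -3 -3.2 36 0; 0 -3 -3.2 36 0"

```text
time_s: 22.9
eef_pos: [425.4, -231.5, 125.2]
ee_rot: [-0.493, -0.507, -0.493, 0.507]
force: [0.2, 1.1, -2.3]
grip_width: 0.231
```

```bash
python3 -c "
from h import *;st()
q=capture('scene');save(q,'s22');q=capture('side');save(q,'sd22')
print(nets.spot_point(q,'panel')[:2])"
```

```text
t 22.9 pos [ 425.4 -231.5  125.2] x [ 0. -0. -1.] z [-0.029 -1.     0.   ] F [ 0.23  1.1  -2.27] M [0.03 0.07 0.02] g 0.231
[]
```

View pics/sd22.png

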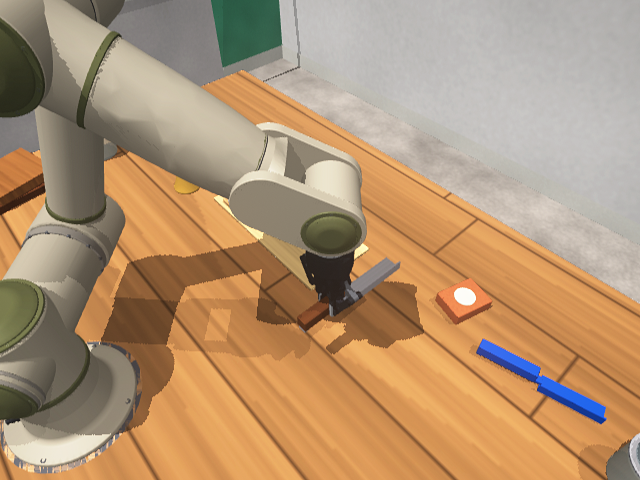

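Lowering: 122 mm down, the last part slowly.

Call:
send_rows:
  rows: "0 2 0 0 0; 0 4.5 0 0 0; 0 7 0 0 0; 0 9 0 0 0; 0 10.5 0 0 0; 0 11.3 0 0 0; 0 11.7 0 0 0; 0 11.9 0 0 0; 0 12.0 0 0 0; 0 12.1 0 0 0; 0 12.1 0 0 0"

```text
time_s: 24.15
eef_pos: [425.6, -230.0, 4.2]
ee_rot: [0.494, 0.507, 0.493, -0.506]
force: [0.0, -0.1, -1.9]
grip_width: 0.235
```

```bash
python3 -c "
from h import *;st()"
```

```text
t 24.15 pos [ 425.6 -230.     4.2] x [ 0. -0. -1.] z [-0.026 -1.     0.   ] F [ 0.02 -0.13 -1.94] M [-0.03  0.07 -0.03] g 0.235
```

Call:
send_rows:
  rows: "0 0.05 0 0 0; 0 0.1 0 0 0; 0 0.1 0 0 0; 0 0.1 0 0 0"

```text
time_s: 24.55
eef_pos: [425.6, -229.9, 2.9]
ee_rot: [0.493, 0.507, 0.493, -0.507]
force: [-0.8, -0.1, -2.2]
grip_width: 0.231
```

Call:
send_rows:
  rows: "0 0.03 0 0 0; 0 0.06 0 0 0; 0 0.06 0 0 0"

```text
time_s: 24.85
eef_pos: [425.6, -230.0, 2.7]
ee_rot: [-0.494, -0.506, -0.493, 0.506]
force: [-2.3, 0.7, 5.0]
grip_width: 0.235
```

Call:
send_rows:
  rows: "0.3 0 0 0 0; 0.4 0 0 0 0; 0.6 0 0 0 0; 0.8 0 0 0 0; 1 0 0 0 0; 1 0 0 0 0; 1 0 0 0 0"

```text
time_s: 25.55
eef_pos: [425.5, -229.9, 2.3]
ee_rot: [-0.493, -0.507, -0.493, 0.507]
force: [0.2, -0.0, -0.6]
grip_width: 0.996
```

```bash
python3 -c "
from h import *;st();p=wview();save(p,'w23')"
```

```text
t 25.55 pos [ 425.5 -229.9    2.3] x [-0.  0. -1.] z [-0.026 -1.    -0.   ] F [ 0.16 -0.01 -0.65] M [0.02 0.   0.04] g 0.996
```

View pics/w23.png

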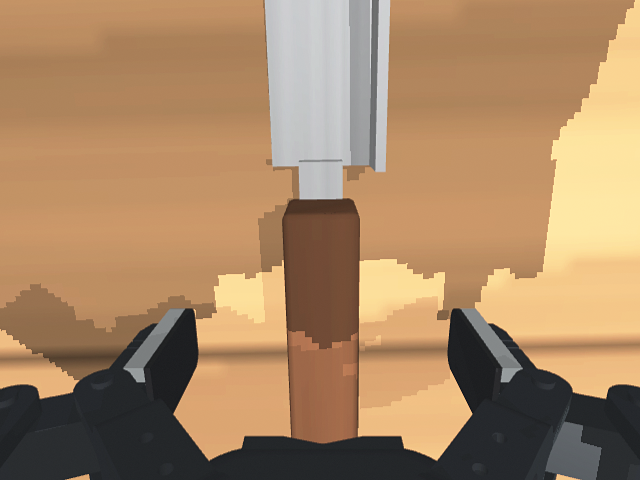

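The fingers are clear on both sides of the handle. Rising, and moving aside so the cameras can see.

Call:
send_rows:
  rows: "1 -2 0 0 0; 1 -5 0 0 0; 1 -10 0 0 0; 1 -15 0 0 0; 1 -20 -2 0 0; 1 -22 -5 3 0; 1 -22 -8 7 0; 1 -22 -8 10 0; 1 -22 -8 10 0"

```text
time_s: 26.5
eef_pos: [341.9, -330.5, 222.3]
ee_rot: [-0.493, -0.507, -0.492, 0.508]
force: [-0.2, 1.0, -0.5]
grip_width: 1.002
```

```bash
python3 - <<'E'
from h import *
st()
for n in('scene','side'):
    q=capture(n);save(q,n+'24')
    for t in('panel','spatula','jar','bell','block'):
        print(n,t,[(r['location'],r['confidence']) for r in nets.spot_point(q,t)[:2]])
E
```

```text
t 26.5 pos [ 341.9 -330.5  222.3] x [ 0.    -0.001 -1.   ] z [-0.03  -1.     0.001] F [-0.21  1.02 -0.54] M [-0.02 -0.02 -0.02] g 1.002
scene panel [([585.5, 199.4, 25.7], 0.62)]
scene spatula [([432.0, -229.9, 0.8], 0.84), ([642.1, -497.6, -4.5], 0.69)]
scene jar [([662.6, 395.0, -1.0], 0.86)]
scene bell [([465.4, 395.6, -1.8], 0.55)]
scene block [([693.8, -350.5, -1.9], 0.94)]
side panel []
side spatula [([423.0, -232.2, -0.7], 0.9), ([647.6, -504.5, -0.7], 0.85)]
side jar []
side bell []
side block [([695.5, -346.7, 0.2], 0.93)]
```

View pics/scene24.png

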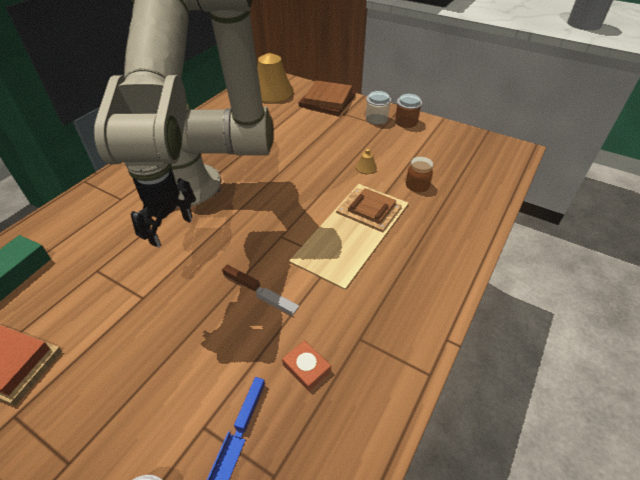

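View pics/side24.png

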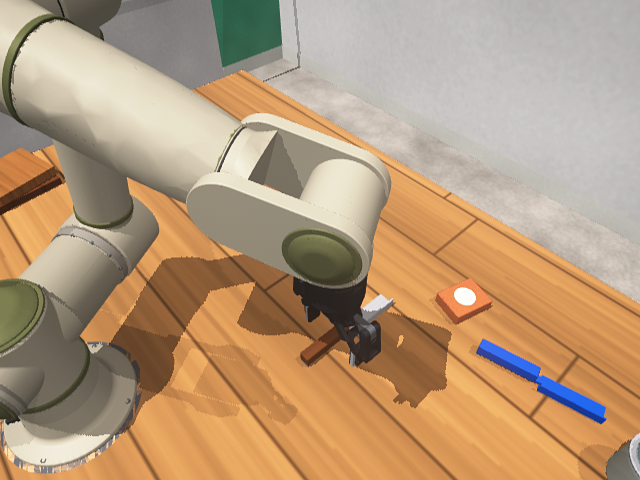

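```bash
python3 -c "
from h import *
print(workorder.finish_job())"
```

```text
the job is handed in; nothing more can be done
None
```

The panel lies face down and flat on the cork pad, and the spatula is back on the open bench. I handed the job in at about 26.6 s. No verdict is reported, and one force reading came close to the 15 N limit.

**What I did:**
- **Press:** I slid the panel home with the flange and held it there for about 1.5 s. The wrist force showed roughly 5.5–6 N.
- **Roll:** The interface only turns the tool about its pointing axis. So I rolled the panel by moving the blade up and across instead of turning the wrist. The inner edge stayed at the pad until the panel stood upright, then it tipped over.
- **Spatula:** I laid it on the bench to the right of the board, released it and moved the arm away.

**Final checks:**

| Item | Found | Required or starting position |
|---|---|---|
| Panel, board x | about −109 mm | −140 to −30 mm |
| Panel, board y | about +8 mm | within 45 mm |
| Panel centre height | about 26 mm | 23 to 31 mm |
| Spatula origin | about (428, −231), on the bench | clear of the board, which ends at y ≈ −108 |
| Jar, bell, block | within about 5 mm of start | under 20 mm |

The panel, jar and bell figures come from the scene camera only, because the side camera's view of them was blocked by the arm.

**What went wrong or is uncertain:**
- **First approach:** The spatula's neck caught the panel's corner and turned it about 6°. I backed off, moved the spatula towards the robot, and the flange squared the panel again.
- **Close to 15 N:** Just past vertical, the blade briefly wedged on the batten ends. I estimate 13–14.5 N between spatula and panel there. I raised the blade at once and the panel dropped flat. I saw no reading over 15 N, but the margin was thin and I can't rule out a higher peak between readings.

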